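# Load the bench shaker: bottles label up, clamp bar locked

### The job

Load the shaker: turn its red clamp knob loose and slide the clamp bar right back, then lay every sample bottle from the spill tray into a cradle of its own, cap towards the clamp bar and yellow label facing straight up (the labels are turned away now; a bottle is turned by rolling it along in the tray). Then slide the bar up snug against the caps, so the bottles are held between it and the end stop, and turn the knob tight again; leave everything else on the bench where it is.

Things in the scene. Friction and masses are not known exactly. Their poses are not given: they have to be found in the camera images.
- shaker: Cream bench shaker 290 (x) by 262 mm (y), fixed at a place and yaw that vary; origin on the bench under its middle, z up. Its platform's top is at z = 81 mm. Three cradles side by side (x = -76, 0, 76), each a V of two black rubber pads along y; steel dividers 12 mm tall at x = -114, -38, 38, 114. End stop at the -y end, clamp bar at the +y end. Rails along y at x = -132 and 132, tops at z = 95.
- end_stop (a point): On the shaker's upright end stop: middle of its rubber face at the -y end of the cradles (shaker frame y = -115 mm); the stop is 7 mm thick and its top is 111 mm above the bench. Axes as the shaker's.
- clamp_bar (a joint): Aluminium cross-bar over all cradles, 16 mm thick (y), z = 97 to 119 mm, on black carriages. In m: 0 = 112 mm from the end stop, growing as it slides back along the shaker's +y, to 0.075 at its stop. Knob loose: slides with about 2 N and stays put; not to be dragged with the knob tight. It meets the caps of bottles whose bases are on the end stop at about 0.008. Moved by its knob.
- clamp_knob (a joint): Red wing knob, vertical axis, on the bar's carriage on the -x rail; the bar's lock. In rad: 0 = fully loose, growing clockwise seen from above to 1.6 = hard stop, fully tight. Loose below 0.5, tight above 1.2. Turning takes about 0.15 N m; it stays where it is left.
- clamp_knob_grip (a point): On the knob's axis in its wing, 143 mm above the bench. The wing is 50 mm long along this point's x, 13 mm thick along its y, from 20 mm below to 10 mm above the point. Around it the bar and carriage are at least 24 mm lower than the point. The knob stands 132 mm from the shaker's middle line towards its -x side.
- cradle_1 (a point): Where the middle of a bottle's axis lies when it rests in cradle 1 with its base on the end stop (shaker frame x = -76, y = -55, z = 109 mm); axes as the shaker's, the bottle's cap towards +y.
- cradle_2 (a point): Where the middle of a bottle's axis lies when it rests in cradle 2 with its base on the end stop (shaker frame x = 0, y = -55, z = 109 mm); axes as the shaker's, the bottle's cap towards +y.
- cradle_3 (a point): Where the middle of a bottle's axis lies when it rests in cradle 3 with its base on the end stop (shaker frame x = 76, y = -55, z = 109 mm); axes as the shaker's, the bottle's cap towards +y.
- bottle_1: White bottle, blue cap, 120 mm long, body 45 mm across, 0.15 to 0.27 kg, lying down. Origin on its axis at mid-length; x towards the cap, z out of the middle of its yellow label (a quarter of the girth, black bar code along its middle). Straight body from x = -57 to 20 mm, cap (34 mm across) 36 to 60. Rolls 22.5 mm per rad with slight resistance. Absent in some starts (None from the start).
- bottle_1_cap (a point): Middle of the outer face of bottle_1's cap, 60 mm from the bottle's origin.
- bottle_2: White bottle, blue cap, 120 mm long, body 45 mm across, 0.15 to 0.27 kg, lying down. Origin on its axis at mid-length; x towards the cap, z out of the middle of its yellow label (a quarter of the girth, black bar code along its middle). Straight body from x = -57 to 20 mm, cap (34 mm across) 36 to 60. Rolls 22.5 mm per rad with slight resistance. Absent in some starts (None from the start).
- bottle_2_cap (a point): Middle of the outer face of bottle_2's cap, 60 mm from the bottle's origin.
- bottle_3: White bottle, blue cap, 120 mm long, body 45 mm across, 0.15 to 0.27 kg, lying down. Origin on its axis at mid-length; x towards the cap, z out of the middle of its yellow label (a quarter of the girth, black bar code along its middle). Straight body from x = -57 to 20 mm, cap (34 mm across) 36 to 60. Rolls 22.5 mm per rad with slight resistance. Absent in some starts (None from the start).
- bottle_3_cap (a point): Middle of the outer face of bottle_3's cap, 60 mm from the bottle's origin.
- bottle_4: White bottle, blue cap, 120 mm long, body 45 mm across, 0.15 to 0.27 kg, lying down. Origin on its axis at mid-length; x towards the cap, z out of the middle of its yellow label (a quarter of the girth, black bar code along its middle). Straight body from x = -57 to 20 mm, cap (34 mm across) 36 to 60. Rolls 22.5 mm per rad with slight resistance. Absent in some starts (None from the start).
- bottle_4_cap (a point): Middle of the outer face of bottle_4's cap, 60 mm from the bottle's origin.
- beaker: Bystander: glass beaker, to be left alone.
- wash_bottle: Bystander: white wash bottle with red cap, to be left alone.
- tape_roll: Bystander: green tape roll, to be left alone.
- spatula: Bystander: spatula with wooden handle, to be left alone.
- timer: Bystander: white lab timer, to be left alone.
- crucible: Bystander: white crucible, to be left alone.
- marker: Bystander: blue marker pen, to be left alone.
- tray: Shallow grey-blue spill tray, 330 (x) by 400 mm (y) outside, fixed on the bench; origin at the middle of its underside. Soft floor 3 mm above the bench, and a rim 5 mm thick whose top is 15 mm above the bench. The bottles lie in it at the start, their axes 25.5 mm above the bench.

How it is judged (in metres and radians):
On the way, in this order (a step that is already met when the one before it is completed fails the run):
1. the clamp knob is turned loose and the clamp bar is slid back (value of joint clamp_knob below 0.5 rad and value of joint clamp_bar above 0.06 m), for 0.2 s.
2. every bottle lies in a cradle, label up, cap towards the clamp bar (z of bottle_1 in the frame of shaker between 0.103 and 0.115 m and angle between each of bottle_1, bottle_2, bottle_3, bottle_4's own z axis and vertical below 0.35 rad and angle between the x axis of each of bottle_1, bottle_2, bottle_3, bottle_4 and the y axis of shaker, either way round below 0.12 rad and x of bottle_1 in the frame of shaker between -0.095 and 0.095 m and y of bottle_1_cap in the frame of shaker between -0.01 and 0.05 m and z of bottle_2 in the frame of shaker between 0.103 and 0.115 m and x of bottle_2 in the frame of shaker between -0.095 and 0.095 m and y of bottle_2_cap in the frame of shaker between -0.01 and 0.05 m and z of bottle_3 in the frame of shaker between 0.103 and 0.115 m and x of bottle_3 in the frame of shaker between -0.095 and 0.095 m and y of bottle_3_cap in the frame of shaker between -0.01 and 0.05 m and z of bottle_4 in the frame of shaker between 0.103 and 0.115 m and x of bottle_4 in the frame of shaker between -0.095 and 0.095 m and y of bottle_4_cap in the frame of shaker between -0.01 and 0.05 m), for 0.2 s.
At the end, for the whole second after the job is handed in: Every bottle lies at rest in a cradle (6 mm in height, 7 deg in direction), label up within 20 deg, cap towards the bar and within 8 mm of its place with the base on the end stop; bar up to the caps (value below 0.014 m); knob tight (above 1.15 rad) (z of bottle_1 in the frame of shaker between 0.103 and 0.115 m and angle between each of bottle_1, bottle_2, bottle_3, bottle_4's own z axis and vertical below 0.35 rad and angle between the x axis of each of bottle_1, bottle_2, bottle_3, bottle_4 and the y axis of shaker, either way round below 0.12 rad and x of bottle_1 in the frame of shaker between -0.095 and 0.095 m and y of bottle_1_cap in the frame of shaker between -0.003 and 0.013 m and linear speed of each of bottle_1, bottle_2, bottle_3, bottle_4 below 0.02 m/s and z of bottle_2 in the frame of shaker between 0.103 and 0.115 m and x of bottle_2 in the frame of shaker between -0.095 and 0.095 m and y of bottle_2_cap in the frame of shaker between -0.003 and 0.013 m and z of bottle_3 in the frame of shaker between 0.103 and 0.115 m and x of bottle_3 in the frame of shaker between -0.095 and 0.095 m and y of bottle_3_cap in the frame of shaker between -0.003 and 0.013 m and z of bottle_4 in the frame of shaker between 0.103 and 0.115 m and x of bottle_4 in the frame of shaker between -0.095 and 0.095 m and y of bottle_4_cap in the frame of shaker between -0.003 and 0.013 m and value of joint clamp_bar below 0.014 m and value of joint clamp_knob above 1.15 rad); the robot touches nothing.
It fails at once if a bystander is disturbed (moved more than 30 mm) (distance of any of beaker, wash_bottle, tape_roll, spatula, timer, crucible, marker from where it was at the start of the episode above 0.03 m).
It fails at once if the clamp bar is dragged back while its knob is still tight (value of joint clamp_knob above 0.9 rad and value of joint clamp_bar above 0.04 m).
It fails at once if a bottle falls off the bench (height (world z) of any of bottle_1, bottle_2, bottle_3, bottle_4 below -0.05 m).
Of bottle_1, bottle_2, bottle_3, bottle_4 only 2 to 3 are there at a start; the rules pass over those that are not, and their reading is None.
At some moment in a run one of bottle_1, bottle_2, bottle_3, bottle_4 may be knocked a few centimetres aside while the robot is not near it.
It also fails if it takes over 210 s, if anything falls off the work surface, if the arm or the gripper's body presses on something with over 40 N, if the wrist force passes 120 N, or if a joint passes its speed limit or range.

### The arm

A 6-joint arm with a two-finger parallel gripper is mounted at the origin on the work surface. World frame = base frame: x ahead of the robot, y to its left, z up, the work surface at z = 0. Lengths are in m, angles in degrees, forces in N, time in s.
With the tool pointing down it reaches from about 0.375 to 0.9 m from the base axis. Payload 3.1 kg.
Tool frame: the origin (TCP) lies at the very end of the fingers, on their centre line; the grasp point (between the pads) lies 19 mm behind it; z points along the fingers, y is the line along which they close (so a half turn about z gives the same grasp; the last joint's range is limited). The gripper opens to 87 mm and grips with 3 to 60 N. Pads are 19 mm wide; open, the fingers measure 117 mm over their backs; the gripper's body (75 mm by 190 mm) begins 51 mm behind the grasp point.
Start: joints at [-82.477, 30.224, 82.088, -0, 67.689, -10.227], TCP at [0.191, -0.595, 0.223] pointing down, gripper open.
Joint ranges: [-176.69, 176.69], [-43.24, 126.21], [12.49, 139.97], [-82, 262], [0, 151.66], [-163.58, 163.58]. Speed limits (degrees/s): [159.86, 159.86, 180, 180, 180, 180].

### API

Orientations are given as a 3x3 rotation matrix whose columns are the frame's x, y, z axes.
In Python, from rig import readout, viewer, ticket gives the robot as it stands.
- The arm moves only by the tool send_rows, never from a script. Its argument "moves" is a list of rows, each a list of 6 numbers: the shift along the tool's x, y, z in units of 250 mm (1.0 is 250 mm), then the turn, a rotation vector about the tool's x, y, z in units of 90 degrees (1.0 is 90 degrees). A call has 1 to 12 rows; each row is the pose to reach, as a shift and turn from the pose commanded when the call began, along the tool's axes at that moment; what a row does not reach only later rows make up. A row lasts 1/10 s, in which the tool goes at most 50 mm and 8.59 degrees, less where a joint would pass 70% of its speed; a pose out of reach is approached as far as the arm can. A call with a number of a shift or a turn outside -1 to 1 is refused whole. A call with a gripper value outside its range is refused whole. "grip" is the opening, from 0 (shut) to 1 (fully open), set as the call begins (left out, the last holds). The fingers move at their own pace and stop on an object; the grip force is fixed at half the most. Time passes only in rows, so rows that repeat a pose let the fingers close. It gives the time, the measured TCP pose, the force, the opening and the grip force at its end, in the units of the state.
- readout.read_state(): the state, without advancing time (a new reading comes with each control period).
- viewer.capture(name): name is "scene" or "top"; returns (picture, depth): 420x560x3 uint8, red, green, blue; 420x560 float32, m along the optical axis (not along the pixel's ray), 0 where there is no reading.
- viewer.camera_info(name): a dict with "fx", "fy", "cx", "cy" (pixels), "R" (3x3) and "t" (3): a world point X has camera coordinates R X + t. Camera axes: x right, y down, z forward; pixel columns grow to the right and rows downward; lengths in m; the calibration is good to about 2 mm. A picture is of the moment at which its call begins. camera_info takes no time and is no camera call.
- ticket.hand_in(): hands the job in; it is judged then, once.
The state is a dict: "time_s": time; "joint_positions": joint angles; "qvel": joint speeds; "tau": joint torques, N m; "position": TCP position; "tcp_rot": TCP orientation; "force": force on the tool from outside, world axes, zero at the start; "moment": the same for the moment, N m; "opening": opening from 0.0 (shut) to 1.0 (fully open); "grasp_force": force on a finger pad.
Only numpy, scipy, OpenCV 4.12 (cv2) and the standard library are available. Lean on these libraries where they do the work, as an engineer would, in place of code of your own. Each camera call takes 0.05 s, during which the arm holds its last target. There are 200 camera calls.

## Working session

There is one attempt and no reset: what is moved stays moved. The work goes in short steps, Python scripts to look and compute and a tool call to move; the robot and the scene stay as the last step left them, time stands still between calls to the robot, and variables do not carry over. Pictures are saved under pics/ and viewed, at most 14 in all, crops included, and the job is handed in when it is done.

Besides the shell and the picture viewer there is one more tool, called after "Call:" as name([rows], argument=value, ...), one row to a line, values as JSON. send_rows: Moves the arm, as the interface text tells. Shifts and turns lie within -1 to 1; 1 stands for 250 mm of shift or 90 degrees of turn. Its arguments: {"type":"object","properties":{"moves":{"type":"array"},"grip":{"type":"number"}},"required":["moves"]}

```bash
mkdir -p pics; ls; python3 - <<'E'
from rig import readout, viewer
import cv2
for n in ("scene","top"):
    p,d=viewer.capture(n); cv2.imwrite(f"pics/{n}0.png",p[:,:,::-1]); 
    import numpy as np; np.save(f"{n}0.npy",d)
    i=viewer.camera_info(n); print(n,{k:np.round(v,3).tolist() for k,v in i.items()})
s=readout.read_state(); print(s)
E
```

```text
pics
scene {'fx': 491.766, 'fy': 491.766, 'cx': 275.237, 'cy': 202.229, 'R': [[-0.539, 0.842, -0.016], [0.596, 0.368, -0.714], [-0.595, -0.394, -0.7]], 't': [0.297, -0.228, 1.752]}
top {'fx': 385.368, 'fy': 385.368, 'cx': 276.622, 'cy': 216.606, 'R': [[0.028, -1.0, 0.011], [-0.992, -0.029, -0.124], [0.124, -0.008, -0.992]], 't': [-0.049, 0.55, 1.01]}
{'time_s': 0.1, 'joint_positions': array([-8.24779287e+01,  3.02722840e+01,  8.21489003e+01,  7.02012295e-04,
        6.76887564e+01, -1.02279256e+01]), 'qvel': array([ 0.05131205, -0.17379785, -0.10636128,  0.00397035, -0.06034754,
       -0.03353534]), 'tau': array([-2.79934147e-04, -4.40985167e+01, -1.77150482e+01,  6.34285226e-02,
        5.33457811e-02, -4.77194101e-05]), 'position': array([ 0.19047827, -0.59458236,  0.22168482]), 'tcp_rot': array([[ 9.52397280e-01,  3.04859581e-01, -2.39952335e-04],
       [ 3.04859472e-01, -9.52395442e-01,  1.90379792e-03],
       [ 3.51861527e-04, -1.88632371e-03, -9.99998159e-01]]), 'force': array([0.08327785, 0.47204129, 0.18477058]), 'moment': array([0.00582326, 0.00020669, 0.00164731]), 'grasp_force': 0.0, 'opening': 1.0013300643815959}
```

View pics/scene0.png

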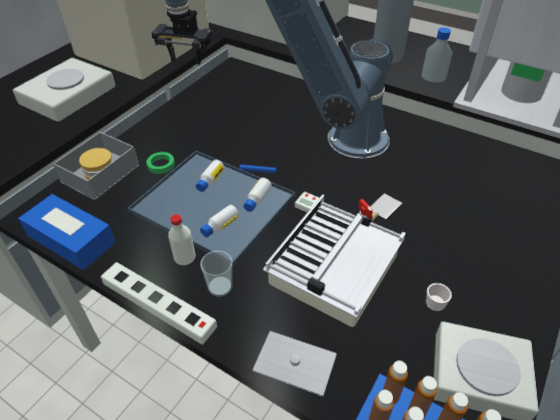

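View pics/top0.png

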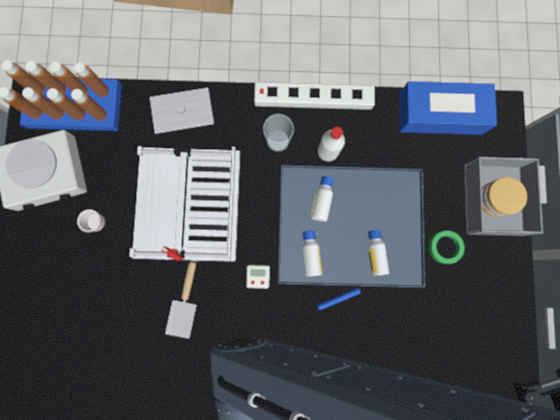

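The bottles lie at top (322,199), (312,255), (378,253), caps toward +x. The shaker is at (186,205), with the knob at (173,254) on the robot's side and the end stop at the right. I'll enlarge these areas.

```bash
cat > h.py <<'E'
import numpy as np, cv2
from rig import readout, viewer
def ray(n,u,v,z):
    i=viewer.camera_info(n);R=np.array(i["R"]);t=np.array(i["t"])
    c=-R.T@t; d=R.T@np.array([(u-i["cx"])/i["fx"],(v-i["cy"])/i["fy"],1.])
    return c+d*(z-c[2])/d[2]
def proj(n,X):
    i=viewer.camera_info(n);c=np.array(i["R"])@X+np.array(i["t"])
    return np.array([i["fx"]*c[0]/c[2]+i["cx"],i["fy"]*c[1]/c[2]+i["cy"]])
def cap(n,name,x0,y0,w,h,k):
    p,d=viewer.capture(n); cv2.imwrite(f"pics/{name}.png",cv2.resize(p[y0:y0+h,x0:x0+w,::-1],None,fx=k,fy=k,interpolation=cv2.INTER_CUBIC)); return p,d
def rel(X,Rt=None):
    "shift in tool units from the current pose to world X"
    s=readout.read_state(); return np.round(s["tcp_rot"].T@(np.array(X)-s["position"])/.25,3)
E
python3 - <<'E'
from h import *
a=cv2.imread("pics/top0.png"); b=cv2.imread("pics/scene0.png")
f=lambda p,x,y,w,h,k: cv2.resize(p[y:y+h,x:x+w],None,fx=k,fy=k,interpolation=cv2.INTER_CUBIC)
cv2.imwrite("pics/c1.png",np.hstack([f(a,295,170,100,115,4),f(b,190,155,100,115,4)]))
cv2.imwrite("pics/c2.png",f(a,125,140,120,130,4.6 if 0 else 4))
E
```

```text
(no output)
```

View pics/c1.png

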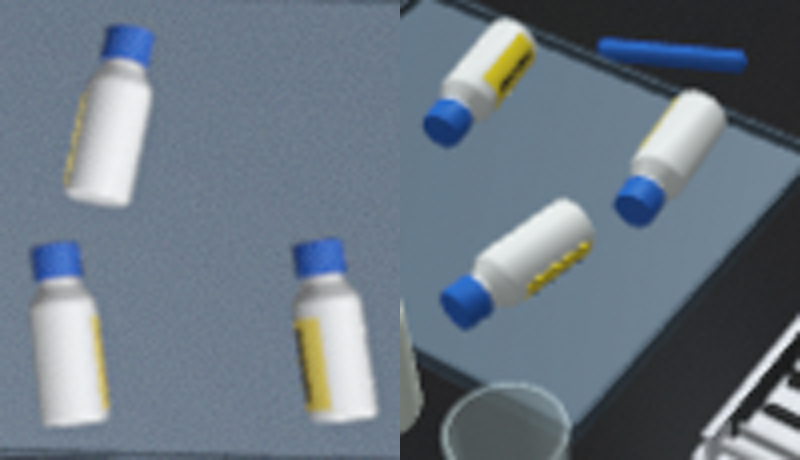

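View pics/c2.png

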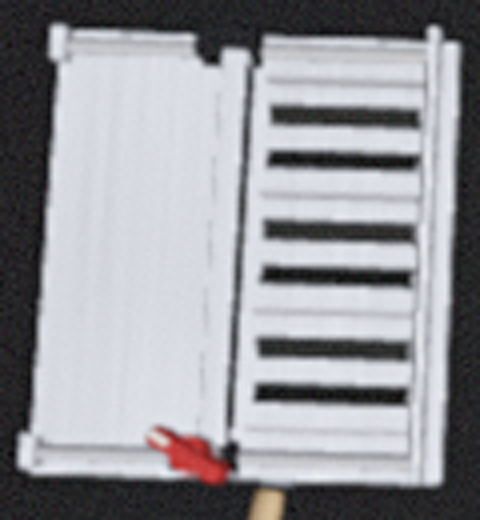

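```bash
cat >> h.py <<'E'
def pts(n,p,d):
    "world points of the depth picture"
    i=viewer.camera_info(n); v,u=np.mgrid[:420,:560]
    c=np.stack([(u-i["cx"])/i["fx"]*d,(v-i["cy"])/i["fy"]*d,d],-1)
    return (c-np.array(i["t"]))@np.array(i["R"])
from scipy.optimize import least_squares
def label(B,pics,r=.0225,za=.0255):
    "label angles seen on bottle B=(x,y,yaw) : angle about the axis from up, + to the left of the cap direction"
    x,y,a=B; e=np.array([np.cos(a),np.sin(a),0]); l=np.array([-np.sin(a),np.cos(a),0]); O=np.array([x,y,za])
    out={}
    for n,p in pics.items():
        i=viewer.camera_info(n);R=np.array(i["R"]);c=-R.T@np.array(i["t"])
        hsv=cv2.cvtColor(p,cv2.COLOR_RGB2HSV).astype(int); q=proj(n,O).astype(int); res=[]
        for v in range(q[1]-40,q[1]+40):
            for u in range(q[0]-40,q[0]+40):
                d=R.T@np.array([(u-i["cx"])/i["fx"],(v-i["cy"])/i["fy"],1.]); o=c-O
                D=np.array([d@l,d[2]]);P=np.array([o@l,o[2]])
                A=D@D;b=P@D;k=b*b-A*(P@P-r*r)
                if k<0: continue
                t=(-b-np.sqrt(k))/A; s=(o+d*t)@e; w=P+D*t
                if -.05<s<.012:
                    h,S,V=hsv[v,u]; cl=1 if S>110 and 15<h<40 else (2 if V<90 else 0)
                    res.append((np.degrees(np.arctan2(w[0],w[1])),cl))
        res=np.array(res); H=[]
        for lo in range(-180,180,10):
            m=res[(res[:,0]>=lo)&(res[:,0]<lo+10),1]
            if len(m)>3: H.append((lo+5,len(m),round((m==1).mean(),2),round((m==2).mean(),2)))
        out[n]=H
    return out
E
cat > m1.py <<'E'
from h import *
pics={n:cv2.imread(f"pics/{n}0.png")[:,:,::-1].copy() for n in("top","scene")}
W={n:pts(n,pics[n],np.load(n+"0.npy")) for n in pics}
f=lambda u,v:(295+u/4,170+v/4)
for nm,c,b in(("A",(130,27),(98,200)),("B",(56,242),(75,422)),("C",(318,240),(350,420))):
    C=ray("top",*f(*c),.0255);b_=ray("top",*f(*b),.0255);m=(C+b_)/2
    print(nm,C[:2].round(3),b_[:2].round(3),"len",np.linalg.norm(C-b_).round(3))
    yaw=np.arctan2(*(C-b_)[1::-1])
    P=np.vstack([W[n].reshape(-1,3)[(pics[n].reshape(-1,3).min(1)>-1)] for n in W])
    e=np.array([np.cos(yaw),np.sin(yaw)]);q=P[:,:2]-m[:2];s=q@e;t=q@np.array([-e[1],e[0]])
    Q=P[(s>-.05)&(s<.015)&(abs(t)<.028)&(P[:,2]>.025)&(P[:,2]<.06)]
    g=lambda k:np.hypot(-(Q[:,0]-m[0])*np.sin(k[1])+(Q[:,1]-m[1])*np.cos(k[1])-k[0],Q[:,2]-.0255)-.0225
    k=least_squares(g,[0,yaw],loss="soft_l1",f_scale=.002).x
    B=(m[0]-k[0]*np.sin(k[1]),m[1]+k[0]*np.cos(k[1]),k[1])
    Q2=P[(abs(s)<.08)&(abs(t)<.02)&(P[:,2]>.025)&(P[:,2]<.06)]
    ss=(Q2[:,:2]-np.array(B[:2]))@np.array([np.cos(B[2]),np.sin(B[2])])
    print(" fit",np.round(B,4),np.degrees(B[2]).round(1),len(Q),"rms",np.std(g(k)).round(4),"extent",np.percentile(ss,[1,99]).round(3))
    for n,H in label(B,pics).items(): print(n,[h for h in H if h[2]+h[3]>0.05], H[0][0],H[-1][0])
E
python3 m1.py
python3 - <<'E'
from h import *
f=lambda u,v:(125+u/4,140+v/4)
for nm,u,v,z in(("rail TLtop",58,35,.095),("rail bl",28,460,.095),("bar top end",235,55,.119),("bar bot",218,445,.119),("stop top",435,32,.111),("stop bot",428,480,.111),("knob",190,455,.15),("kn end1",155,438,.153),("kn end2",220,474,.153),
 ("div1",340,196,.093),("div1",333,313,.093)): print(nm,ray("top",*f(u,v),z)[:2].round(4))
for nm,u,v in(("tray",280,166),("tray",423,168),("tray",279,284),("tray",425,287)):print(nm,ray("top",u,v,.015)[:2].round(3))
print(ray("top",278,133,.05)[:2], ray("top",330,150,.05)[:2],ray("top",258,277,.02)[:2])
d=np.load("top0.npy");p=cv2.imread("pics/top0.png");W=pts("top",p,d)
m=(p[:,:,2]>130)&(p[:,:,1]<60)&(p[:,:,0]<60);m[:,:140]=0;m[:,220:]=0;m[:235]=0;m[270:]=0
Q=W[m];print(len(Q),np.round(Q[np.argsort(-Q[:,2])],3).tolist())
E
```

```text
A [ 0.668 -0.171] [ 0.546 -0.151] len 0.123
 fit [ 0.6073 -0.159  -0.1836] -10.5 671 rms 0.0018 extent [-0.06   0.059]
top [] -75 85
scene [(75, 21, np.float64(0.48), np.float64(0.0)), (85, 18, np.float64(0.94), np.float64(0.0)), (95, 14, np.float64(0.93), np.float64(0.0))] -35 115
B [ 0.517 -0.123] [ 0.396 -0.138] len 0.122
 fit [ 0.4559 -0.1284  0.1237] 7.1 642 rms 0.0018 extent [-0.058  0.061]
top [(-75, 4, np.float64(0.75), np.float64(0.0)), (-65, 10, np.float64(0.4), np.float64(0.0))] -75 85
scene [] -45 105
C [ 0.523 -0.302] [ 0.402 -0.323] len 0.123
 fit [ 0.462  -0.3075  0.143 ] 8.2 600 rms 0.0019 extent [-0.057  0.063]
top [(35, 35, np.float64(0.6), np.float64(0.0)), (45, 29, np.float64(0.97), np.float64(0.0)), (55, 26, np.float64(0.96), np.float64(0.0)), (65, 23, np.float64(0.96), np.float64(0.0)), (75, 18, np.float64(0.33), np.float64(0.28)), (85, 9, np.float64(0.0), np.float64(0.67))] -65 95
scene [(25, 19, np.float64(0.26), np.float64(0.0)), (35, 18, np.float64(0.94), np.float64(0.0)), (45, 18, np.float64(0.94), np.float64(0.0)), (55, 16, np.float64(1.0), np.float64(0.0)
[... 1090 characters left out ...]
 [0.447, 0.213, 0.151], [0.436, 0.198, 0.151], [0.429, 0.196, 0.151], [0.451, 0.223, 0.15], [0.435, 0.215, 0.15], [0.447, 0.216, 0.15], [0.438, 0.199, 0.15], [0.44, 0.204, 0.15], [0.445, 0.209, 0.15], [0.449, 0.216, 0.149], [0.449, 0.219, 0.149], [0.436, 0.194, 0.149], [0.433, 0.194, 0.147], [0.449, 0.214, 0.147], [0.447, 0.207, 0.147], [0.447, 0.212, 0.146], [0.437, 0.221, 0.146], [0.437, 0.224, 0.145], [0.45, 0.21, 0.145], [0.435, 0.221, 0.145], [0.447, 0.21, 0.144], [0.426, 0.2, 0.143], [0.431, 0.195, 0.143], [0.45, 0.213, 0.143], [0.445, 0.208, 0.143], [0.445, 0.206, 0.142], [0.433, 0.193, 0.141], [0.448, 0.207, 0.139], [0.429, 0.196, 0.139], [0.426, 0.199, 0.136], [0.427, 0.237, 0.002]]
```

```bash
python3 - <<'E'
from h import *
for n in("top",):
    d=np.load(n+"0.npy");p=cv2.imread(f"pics/{n}0.png");W=pts(n,p,d).reshape(-1,3)
    R=(W[:,0]>.38)&(W[:,0]<.75)&(W[:,1]>.03)&(W[:,1]<.37)
    m=R&(W[:,2]>.07)&(W[:,2]<.128)
    rc=cv2.minAreaRect(W[m][:,:2].astype(np.float32)); print(n,rc,m.sum())
    Q=W[m];print(np.percentile(Q[:,0],[.5,1,99,99.5]),np.percentile(Q[:,1],[.5,1,99,99.5]))
    for nm,lo,hi,y0,y1 in(("stop",.104,.116,.05,.11),("bar",.113,.125,.17,.26),("rail-",.09,.1,.1,.3)):
        q=W[R&(W[:,2]>lo)&(W[:,2]<hi)&(W[:,1]>y0)&(W[:,1]<y1)]
        k=np.polyfit(q[:,0]-.574,q[:,1],1);print(nm,len(q),k,np.degrees(np.arctan(-k[0])),np.percentile(q,[2,98],axis=0).round(3).tolist())
f=lambda u,v:(125+u/4,140+v/4)
for a,b in(((265,80),(420,84)),((262,195),(418,198)),((255,312),(412,314)),((248,432),(405,434))):
    A=ray("top",*f(*a),.093);B=ray("top",*f(*b),.093);print(A[:2].round(4),B[:2].round(4),np.degrees(np.arctan2(-(A-B)[0],(A-B)[1])).round(2))
E
```

```text
top ((0.5744719505310059, 0.20242682099342346), (0.2912834882736206, 0.2626955211162567), 0.15910875797271729) 11063
[0.43090448 0.43244515 0.71546572 0.71722292] [0.07249825 0.07362637 0.3301921  0.33140948]
stop 358 [-0.00148235  0.08466529] 0.08493229479319192 [[0.435, 0.081, 0.105], [0.713, 0.089, 0.114]]
bar 789 [0.01707297 0.20869498] -0.9781140447968751 [[0.448, 0.2, 0.113], [0.712, 0.228, 0.122]]
rail- 1421 [0.00806666 0.16192133] -0.4621754563004411 [[0.439, 0.102, 0.09], [0.709, 0.29, 0.098]]
[0.6853 0.193 ] [0.6858 0.0923] 0.27
[0.6094 0.1907] [0.6104 0.0904] 0.61
[0.5335 0.1909] [0.5351 0.0909] 0.95
[0.4571 0.191 ] [0.4587 0.092 ] 0.91
```

Call:
send_rows([
  [0.968,-0.53,-0.12,0,0,0.197],
  [0.968,-0.53,-0.12,0,0,0.197],
  [0.968,-0.53,-0.12,0,0,0.197],
  [0.968,-0.53,-0.12,0,0,0.197],
  [0.968,-0.53,-0.12,0,0,0.197],
  [0.968,-0.53,-0.12,0,0,0.197],
  [0.968,-0.53,-0.12,0,0,0.197],
], grip=1)

```text
time_s: 0.8
position: [0.3828, -0.3919, 0.2527]
tcp_rot: [[1.0, 0.006, 0.0], [0.006, -1.0, 0.001], [0.0, -0.001, -1.0]]
force: [-0.4, -0.7, 0.6]
opening: 0.998
grasp_force: 0.0
```

Call:
send_rows([
  [0.24,-1,0,0,0,-0.3],
  [0.24,-1,0,0,0,-0.667],
  [0.24,-1,0,0,0,-0.667],
  [0.24,-1,0,0,0,-0.667],
  [0.24,-1,0,0,0,-0.667],
  [0.24,-1,0,0,0,-0.667],
  [0.24,-1,0,0,0,-0.667],
  [0.24,-1,0,0,0,-0.667],
])

```text
time_s: 1.6
position: [0.4404, -0.1455, 0.2523]
tcp_rot: [[0.499, 0.867, -0.001], [0.867, -0.499, -0.0], [-0.001, -0.0, -1.0]]
force: [-0.3, -0.8, -0.9]
opening: 1.001
grasp_force: 0.0
```

Call:
send_rows([
  [0.867,-0.499,0,0,0,0],
  [0.867,-0.499,0,0,0,0],
  [0.867,-0.499,0,0,0,0],
  [0.867,-0.499,0,0,0,0],
  [0.867,-0.499,0,0,0,0],
  [0.867,-0.499,0,0,0,0],
])

```text
time_s: 2.2
position: [0.4399, 0.1092, 0.2524]
tcp_rot: [[0.497, 0.868, -0.001], [0.868, -0.497, 0.002], [0.001, -0.001, -1.0]]
force: [-0.2, -1.0, -0.1]
opening: 0.994
grasp_force: 0.0
```

Call:
send_rows([
  [0.37,-0.215,0,0,0,0],
  [0.37,-0.215,0,0,0,0],
  [0.37,-0.215,0,0,0,0],
  [0.37,-0.215,0,0,0,0],
  [0.37,-0.215,0,0,0,0],
])

```text
time_s: 2.7
position: [0.4406, 0.2101, 0.2522]
tcp_rot: [[0.501, 0.865, -0.001], [0.865, -0.501, -0.001], [-0.001, -0.0, -1.0]]
force: [0.6, 0.5, -0.0]
opening: 0.997
grasp_force: 0.0
```

```bash
python3 - <<'E'
from h import *
print(readout.read_state()["position"],rel([.441,.211,.13]))
p,d=cap("top","k1",130,200,110,90,6)
E
```

```text
[0.44055677 0.21007344 0.25221077] [ 0.005 -0.     0.489]
```

Call:
send_rows([
  [0.005,0,0.15,0,0,0],
  [0.005,0,0.3,0,0,0],
  [0.005,0,0.4,0,0,0],
  [0.005,0,0.45,0,0,0],
  [0.005,0,0.489,0,0,0],
  [0.005,0,0.489,0,0,0],
])

```text
time_s: 3.35
position: [0.4406, 0.2114, 0.1294]
tcp_rot: [[0.501, 0.865, -0.002], [0.865, -0.501, -0.001], [-0.002, -0.002, -1.0]]
force: [0.4, -0.8, 0.6]
opening: 0.997
grasp_force: 0.0
```

Call:
send_rows([
  [0,0,0,0,0,0],
  [0,0,0,0,0,0],
  [0,0,0,0,0,0],
  [0,0,0,0,0,0],
  [0,0,0,0,0,0],
  [0,0,0,0,0,0],
  [0,0,0,0,0,0],
  [0,0,0,0,0,0],
], grip=0)

```text
time_s: 4.15
position: [0.4409, 0.213, 0.1303]
tcp_rot: [[0.499, 0.867, -0.0], [0.867, -0.499, -0.0], [-0.0, -0.0, -1.0]]
force: [0.3, 0.4, 1.6]
opening: 0.358
grasp_force: 0.0
```

Call:
send_rows([
  [0,0,0,0,0,0],
  [0,0,0,0,0,0],
  [0,0,0,0,0,0],
  [0,0,0,0,0,0],
  [0,0,0,0,0,0],
  [0,0,0,0,0,0],
  [0,0,0,0,0,0],
  [0,0,0,0,0,0],
])

```text
time_s: 4.95
position: [0.4389, 0.2131, 0.1301]
tcp_rot: [[0.5, 0.866, -0.004], [0.866, -0.5, 0.0], [-0.002, -0.003, -1.0]]
force: [-4.0, 2.5, 3.8]
opening: 0.145
grasp_force: 30.0
```

Call:
send_rows([
  [0,0,0,0,0,-0.09],
  [0,0,0,0,0,-0.18],
  [0,0,0,0,0,-0.27],
  [0,0,0,0,0,-0.36],
  [0,0,0,0,0,-0.45],
  [0,0,0,0,0,-0.54],
  [0,0,0,0,0,-0.63],
  [0,0,0,0,0,-0.72],
  [0,0,0,0,0,-0.8],
  [0,0,0,0,0,-0.88],
  [0,0,0,0,0,-0.95],
  [0,0,0,0,0,-0.95],
])

```text
time_s: 6.15
position: [0.4441, 0.2133, 0.1302]
tcp_rot: [[-0.822, 0.569, 0.006], [0.569, 0.822, 0.002], [-0.004, 0.005, -1.0]]
force: [4.9, 0.5, -7.3]
opening: 0.177
grasp_force: 36.0
```

```bash
python3 - <<'E'
from h import *
s=readout.read_state();print(s["position"],s["force"],s["moment"],s["tcp_rot"].round(3))
S=np.array([.441,.2886,.13]);print(rel(S))
E
```

```text
[0.44414182 0.21333669 0.13024323] [ 4.92112471  0.4999363  -7.31990127] [ 0.14470044 -1.03616155 -1.12246287] [[-0.822  0.569  0.006]
 [ 0.569  0.822  0.002]
 [-0.004  0.005 -1.   ]]
[0.182 0.24  0.001]
```

Call:
send_rows([
  [0,0,0,0,0,0.05],
  [0.016,0.024,0,0,0,0.05],
  [0.033,0.047,0,0,0,0.05],
  [0.05,0.071,0,0,0,0.05],
  [0.066,0.095,0,0,0,0.05],
  [0.082,0.118,0,0,0,0.05],
  [0.1,0.142,0,0,0,0.05],
  [0.115,0.166,0,0,0,0.05],
  [0.131,0.19,0,0,0,0.05],
  [0.148,0.213,0,0,0,0.05],
  [0.164,0.237,0,0,0,0.05],
  [0.164,0.237,0,0,0,0.05],
])

```text
time_s: 7.35
position: [0.4443, 0.286, 0.1303]
tcp_rot: [[-0.776, 0.631, 0.007], [0.631, 0.776, 0.002], [-0.005, 0.006, -1.0]]
force: [6.9, 1.4, -7.0]
opening: 0.166
grasp_force: 30.1
```

Call:
send_rows([
  [0,0,0,0,0,0],
  [0,0,0,0,0,0],
  [0,0,0,0,0,0],
  [0,0,0,0,0,0],
  [0,0,0,0,0,0],
  [0,0,0,0,0,0],
  [0,0,0,0,0,0],
  [0,0,0,0,0,0],
  [0,0,0,0,0,0],
], grip=0.6)

```text
time_s: 8.25
position: [0.4406, 0.285, 0.1303]
tcp_rot: [[-0.778, 0.629, -0.0], [0.629, 0.778, -0.0], [0.0, -0.0, -1.0]]
force: [-0.3, -0.1, -0.3]
opening: 0.6
grasp_force: 0.0
```

Call:
send_rows([
  [0,0,-0.2,0,0,0],
  [0,0,-0.4,0,0,0],
  [0,0,-0.5,0,0,0],
  [0,0,-0.5,0,0,0],
], grip=0.6)

```text
time_s: 8.65
position: [0.4432, 0.2861, 0.2596]
tcp_rot: [[-0.778, 0.628, 0.009], [0.628, 0.778, 0.004], [-0.005, 0.009, -1.0]]
force: [-0.2, -0.4, 0.2]
opening: 0.601
grasp_force: 0.0
```

```bash
python3 - <<'E'
from h import *
p,d=viewer.capture("top");q,e=viewer.capture("scene")
f=lambda p,x,y,w,h,k: cv2.resize(p[y:y+h,x:x+w,::-1],None,fx=k,fy=k,interpolation=cv2.INTER_CUBIC)
cv2.imwrite("pics/k2.png",np.hstack([f(p,125,140,120,140,3),f(q,260,180,160,140,3)[:420,:440]]))
W=pts("top",p,d).reshape(-1,3)
m=(W[:,0]>.48)&(W[:,0]<.7)&(W[:,1]>.1)&(W[:,1]<.32)&(W[:,2]>.113)&(W[:,2]<.125)
print(m.sum(),np.median(W[m],axis=0),readout.read_state()["position"])
E
```

```text
634 [0.5881194 0.279524  0.1183703] [0.44037555 0.28487641 0.25543957]
```

View pics/k2.png

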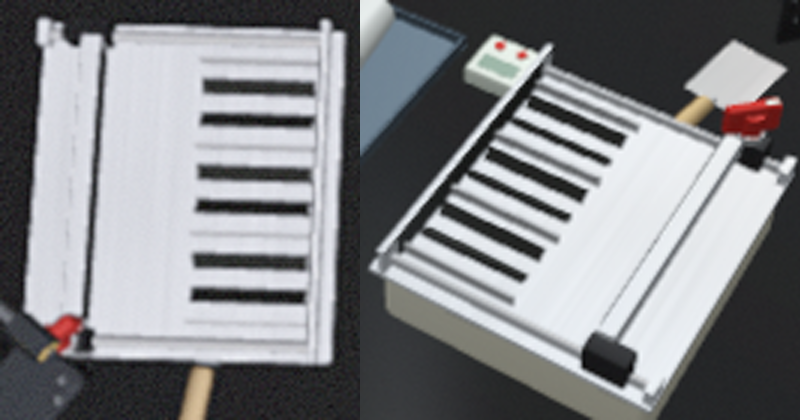

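Call:
send_rows([
  [-0.69,-0.727,0,0,0,0.8],
  [-0.69,-0.727,0,0,0,0.8],
  [-0.69,-0.727,0,0,0,0.8],
  [-0.69,-0.727,0,0,0,0.8],
  [-0.69,-0.727,0,0,0,0.8],
  [-0.69,-0.727,0,0,0,0.8],
  [-0.69,-0.727,0,0,0,0.8],
  [-0.69,-0.727,0,0,0,0.8],
  [-0.69,-0.727,0,0,0,0.8],
  [-0.69,-0.727,0,0,0,0.8],
], grip=1)

```text
time_s: 9.75
position: [0.4591, 0.0352, 0.2534]
tcp_rot: [[0.358, 0.934, -0.004], [0.934, -0.358, 0.001], [-0.001, -0.004, -1.0]]
force: [0.4, 0.0, 0.7]
opening: 1.0
grasp_force: 0.0
```

Call:
send_rows([
  [-0.934,0.358,0,0,0,0.676],
  [-0.934,0.358,0,0,0,0.676],
  [-0.934,0.358,0,0,0,0.676],
  [-0.934,0.358,0,0,0,0.676],
  [-0.934,0.358,0,0,0,0.676],
  [-0.934,0.358,0,0,0,0.676],
  [-0.934,0.358,0,0,0,0.676],
  [-0.934,0.358,0,0,0,0.676],
  [-0.934,0.358,0,0,0,0.676],
])

```text
time_s: 10.65
position: [0.4601, -0.2143, 0.2543]
tcp_rot: [[0.989, 0.147, -0.002], [0.147, -0.989, 0.001], [-0.002, -0.002, -1.0]]
force: [0.1, -0.4, 0.1]
opening: 0.999
grasp_force: 0.0
```

Call:
send_rows([
  [-0.081,0.368,0.3,0,0,0],
  [-0.081,0.368,0.3,0,0,0],
  [-0.081,0.368,0.3,0,0,0],
  [-0.081,0.368,0.3,0,0,0],
])

```text
time_s: 11.05
position: [0.4527, -0.3093, 0.1781]
tcp_rot: [[0.99, 0.142, -0.003], [0.142, -0.99, 0.003], [-0.003, -0.003, -1.0]]
force: [-0.3, -0.3, 0.0]
opening: 1.002
grasp_force: 0.0
```

```bash
python3 - <<'E'
from h import *
s=readout.read_state();print(s["position"],s["tcp_rot"].round(3))
print(rel([.453,-.309,.018]))
E
```

```text
[ 0.45274315 -0.3093111   0.17814281] [[ 0.99   0.142 -0.003]
 [ 0.142 -0.99   0.003]
 [-0.003 -0.003 -1.   ]]
[0.003 0.001 0.641]
```

Call:
send_rows([
  [0,0,0.15,0,0,0],
  [0,0,0.3,0,0,0],
  [0,0,0.45,0,0,0],
  [0,0,0.55,0,0,0],
  [0,0,0.62,0,0,0],
  [0,0,0.64,0,0,0],
  [0,0,0.64,0,0,0],
])

```text
time_s: 11.75
position: [0.4542, -0.3077, 0.0208]
tcp_rot: [[0.989, 0.145, -0.0], [0.145, -0.989, 0.001], [-0.0, -0.001, -1.0]]
force: [0.8, -0.6, 0.2]
opening: 0.995
grasp_force: 0.0
```

Call:
send_rows([
  [0,0,0,0,0,0],
  [0,0,0,0,0,0],
  [0,0,0,0,0,0],
  [0,0,0,0,0,0],
  [0,0,0,0,0,0],
  [0,0,0,0,0,0],
], grip=0.6)

```text
time_s: 12.35
position: [0.4537, -0.3089, 0.0204]
tcp_rot: [[0.99, 0.143, 0.0], [0.143, -0.99, -0.0], [0.0, 0.0, -1.0]]
force: [-0.2, -0.2, 0.8]
opening: 0.618
grasp_force: 0.0
```

Call:
send_rows([
  [0,0.01,0,0,0,0],
  [0,0.022,0,0,0,0],
  [0,0.034,0,0,0,0],
  [0,0.046,0,0,0,0],
  [0,0.058,0,0,0,0],
  [0,0.07,0,0,0,0],
  [0,0.082,0,0,0,0],
  [0,0.094,0,0,0,0],
  [0,0.106,0,0,0,0],
  [0,0.118,0,0,0,0],
  [0,0.127,0,0,0,0],
  [0,0.132,0,0,0,0],
])

```text
time_s: 13.55
position: [0.4586, -0.3419, 0.0203]
tcp_rot: [[0.99, 0.143, 0.0], [0.143, -0.99, -0.0], [0.0, 0.0, -1.0]]
force: [-0.0, 0.3, -0.4]
opening: 0.599
grasp_force: 0.0
```

Call:
send_rows([
  [0,0,0,0,0,0],
  [0,0,0,0,0,0],
  [0,0,-0.1,0,0,0],
  [0,0,-0.3,0,0,0],
  [0,0,-0.5,0,0,0],
  [0,0,-0.64,0,0,0],
  [0,0,-0.64,0,0,0],
])

```text
time_s: 14.25
position: [0.4611, -0.344, 0.186]
tcp_rot: [[0.99, 0.143, 0.008], [0.143, -0.99, -0.009], [0.007, 0.01, -1.0]]
force: [-0.0, 0.7, 0.6]
opening: 0.6
grasp_force: 0.0
```

```bash
python3 - <<'E'
from h import *
s=readout.read_state();print(s["position"],s["tcp_rot"].round(3))
# A: centre (.607,-.159) yaw -10.5
print("A", rel([.595,-.157,s["position"][2]]))
p,d=viewer.capture("top");q,e=viewer.capture("scene")
f=lambda p,x,y,w,h,k: cv2.resize(p[y:y+h,x:x+w,::-1],None,fx=k,fy=k,interpolation=cv2.INTER_CUBIC)
cv2.imwrite("pics/r1.png",np.hstack([f(p,290,170,110,115,3.6),f(q,190,150,110,115,3.6)]))
E
```

```text
[ 0.46109137 -0.34400422  0.1860023 ] [[ 0.99   0.143  0.008]
 [ 0.143 -0.99  -0.009]
 [ 0.007  0.01  -1.   ]]
A [ 0.637 -0.664 -0.002]
```

View pics/r1.png

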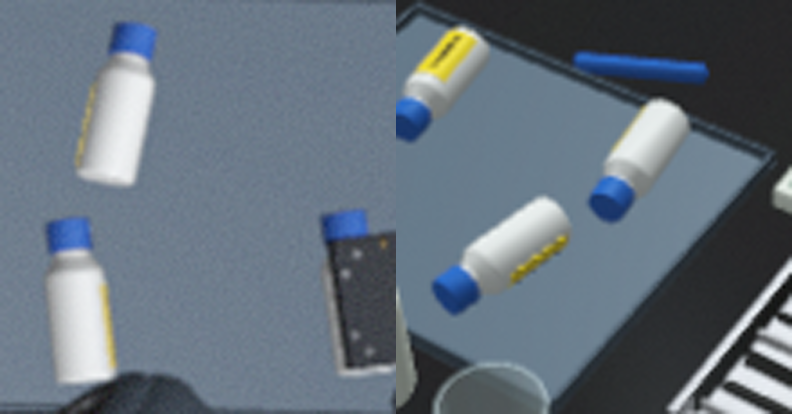

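Call:
send_rows([
  [0.644,-0.655,0,0,0,0.208],
  [0.644,-0.655,0,0,0,0.208],
  [0.644,-0.655,0,0,0,0.208],
  [0.644,-0.655,0,0,0,0.208],
  [0.644,-0.655,0,0,0,0.208],
  [0.644,-0.655,0,0,0,0.208],
  [0.644,-0.655,0,0,0,0.208],
  [0.644,-0.655,0,0,0,0.208],
], grip=1)

```text
time_s: 15.15
position: [0.593, -0.1569, 0.1788]
tcp_rot: [[0.983, -0.183, -0.003], [-0.183, -0.983, 0.001], [-0.003, -0.0, -1.0]]
force: [0.2, -0.3, 0.3]
opening: 0.996
grasp_force: 0.0
```

```bash
python3 - <<'E'
from h import *
s=readout.read_state();print(s["position"],s["tcp_rot"].round(3))
print("A", rel([.595,-.157,.02]))
pics={n:viewer.capture(n) for n in("top","scene")}
B=(.454+.013+.0045,-.339,np.radians(8.2))
p={n:pics[n][0] for n in pics}
P=np.vstack([pts(n,*pics[n]).reshape(-1,3) for n in pics])
def fit(B,P):
    m=np.array(B[:2]);e=np.array([np.cos(B[2]),np.sin(B[2])]);q=P[:,:2]-m;s=q@e;t=q@np.array([-e[1],e[0]])
    Q=P[(s>-.05)&(s<.015)&(abs(t)<.028)&(P[:,2]>.03)&(P[:,2]<.06)]
    g=lambda k:np.hypot(-(Q[:,0]-m[0])*np.sin(k[1])+(Q[:,1]-m[1])*np.cos(k[1])-k[0],Q[:,2]-.0255)-.0225
    k=least_squares(g,[0,B[2]],loss="soft_l1",f_scale=.002).x
    return (m[0]-k[0]*np.sin(k[1]),m[1]+k[0]*np.cos(k[1]),k[1])
B=fit(B,P);print(np.round(B,4))
for n,H in label(B,p).items(): print(n,[(h[0],float(h[2]),float(h[3])) for h in H])
E
```

```text
[ 0.592977   -0.15685183  0.17875931] [[ 0.983 -0.183 -0.003]
 [-0.183 -0.983  0.001]
 [-0.003 -0.    -1.   ]]
A [ 0.01  -0.001  0.635]
[ 0.4713 -0.3373  0.1434]
top [(-65, 0.0, 0.0), (-55, 0.0, 0.0), (-45, 0.33, 0.0), (-35, 0.86, 0.0), (-25, 0.88, 0.0), (-15, 0.9, 0.0), (-5, 0.82, 0.0), (5, 0.89, 0.0), (15, 0.79, 0.0), (25, 0.91, 0.0), (35, 0.63, 0.0), (45, 0.0, 0.0), (55, 0.0, 0.0), (65, 0.0, 0.0), (75, 0.0, 0.0), (85, 0.0, 0.0), (95, 0.0, 0.0)]
scene [(-45, 0.25, 0.5), (-35, 0.75, 0.25), (-25, 0.36, 0.27), (-15, 0.25, 0.5), (-5, 0.23, 0.46), (5, 0.12, 0.53), (15, 0.12, 0.65), (25, 0.11, 0.72), (35, 0.1, 0.55), (45, 0.0, 0.44), (55, 0.0, 0.41), (65, 0.0, 0.06), (75, 0.0, 0.07), (85, 0.0, 0.08), (95, 0.0, 0.11), (105, 0.0, 0.0)]
```

Call:
send_rows([
  [0.01,0,0.15,0,0,0],
  [0.01,0,0.3,0,0,0],
  [0.01,0,0.45,0,0,0],
  [0.01,0,0.55,0,0,0],
  [0.01,0,0.62,0,0,0],
  [0.01,0,0.635,0,0,0],
  [0.01,0,0.635,0,0,0],
])

```text
time_s: 15.95
position: [0.5961, -0.1577, 0.0211]
tcp_rot: [[0.983, -0.184, -0.001], [-0.184, -0.983, 0.001], [-0.001, -0.0, -1.0]]
force: [-0.2, 0.0, 0.0]
opening: 1.0
grasp_force: 0.0
```

Call:
send_rows([
  [0,0,0,0,0,0],
  [0,0,0,0,0,0],
  [0,0,0,0,0,0],
  [0,0,0,0,0,0],
  [0,0,0,0,0,0],
  [0,0,0,0,0,0],
], grip=0.6)

```text
time_s: 16.55
position: [0.5969, -0.1568, 0.0217]
tcp_rot: [[0.983, -0.182, 0.0], [-0.182, -0.983, -0.0], [0.0, 0.0, -1.0]]
force: [0.2, 0.3, -1.3]
opening: 0.619
grasp_force: 0.0
```

Call:
send_rows([
  [0,0.01,0,0,0,0],
  [0,0.022,0,0,0,0],
  [0,0.034,0,0,0,0],
  [0,0.046,0,0,0,0],
  [0,0.058,0,0,0,0],
  [0,0.07,0,0,0,0],
  [0,0.082,0,0,0,0],
  [0,0.094,0,0,0,0],
  [0,0.106,0,0,0,0],
  [0,0.118,0,0,0,0],
  [0,0.13,0,0,0,0],
  [0,0.142,0,0,0,0],
])

```text
time_s: 17.75
position: [0.5903, -0.192, 0.0216]
tcp_rot: [[0.983, -0.182, 0.0], [-0.182, -0.983, 0.0], [0.0, -0.0, -1.0]]
force: [-0.4, -0.3, 0.6]
opening: 0.6
grasp_force: 0.1
```

Call:
send_rows([
  [0,0.012,0,0,0,0],
  [0,0.024,0,0,0,0],
  [0,0.036,0,0,0,0],
  [0,0.048,0,0,0,0],
  [0,0.057,0,0,0,0],
  [0,0.061,0,0,0,0],
  [0,0.061,0,0,0,0],
  [0,0.061,-0.1,0,0,0],
  [0,0.061,-0.3,0,0,0],
  [0,0.061,-0.5,0,0,0],
  [0,0.061,-0.64,0,0,0],
  [0,0.061,-0.64,0,0,0],
])

```text
time_s: 18.95
position: [0.5912, -0.2085, 0.188]
tcp_rot: [[0.983, -0.182, 0.011], [-0.182, -0.983, -0.006], [0.012, 0.004, -1.0]]
force: [0.0, -0.8, 0.8]
opening: 0.602
grasp_force: 0.0
```

```bash
python3 - <<'E'
from h import *
s=readout.read_state();print(s["position"],s["tcp_rot"].round(3))
# B centre (.4559,-.1284)+.0015 yaw 7.1
print("B", rel([.4455,-.1297,s["position"][2]]))
E
```

```text
[ 0.59122572 -0.20848997  0.18796514] [[ 0.983 -0.182  0.011]
 [-0.182 -0.983 -0.006]
 [ 0.012  0.004 -1.   ]]
B [-0.63  -0.204 -0.009]
```

Call:
send_rows([
  [-0.614,-0.198,0,0,0,-0.196],
  [-0.614,-0.198,0,0,0,-0.196],
  [-0.614,-0.198,0,0,0,-0.196],
  [-0.614,-0.198,0,0,0,-0.196],
  [-0.614,-0.198,0,0,0,-0.196],
  [-0.614,-0.198,0,0,0,-0.196],
  [-0.614,-0.198,0,0,0,-0.196],
], grip=1)

```text
time_s: 19.65
position: [0.4479, -0.1315, 0.1817]
tcp_rot: [[0.992, 0.124, 0.002], [0.124, -0.992, -0.001], [0.002, 0.002, -1.0]]
force: [-0.1, -0.3, 0.0]
opening: 0.993
grasp_force: 0.0
```

```bash
cat >> h.py <<'E'
def fit(B,P):
    m=np.array(B[:2]);e=np.array([np.cos(B[2]),np.sin(B[2])]);q=P[:,:2]-m;s=q@e;t=q@np.array([-e[1],e[0]])
    Q=P[(s>-.05)&(s<.015)&(abs(t)<.028)&(P[:,2]>.03)&(P[:,2]<.06)]
    g=lambda k:np.hypot(-(Q[:,0]-m[0])*np.sin(k[1])+(Q[:,1]-m[1])*np.cos(k[1])-k[0],Q[:,2]-.0255)-.0225
    k=least_squares(g,[0,B[2]],loss="soft_l1",f_scale=.002).x
    B=(m[0]-k[0]*np.sin(k[1]),m[1]+k[0]*np.cos(k[1]),k[1])
    Q=P[(abs(s)<.085)&(abs(t)<.02)&(P[:,2]>.025)&(P[:,2]<.06)]
    ss=(Q[:,:2]-np.array(B[:2]))@np.array([np.cos(B[2]),np.sin(B[2])])
    return B,np.percentile(ss,[1,99]).round(4)
def look(Bs):
    pics={n:viewer.capture(n) for n in("top","scene")}
    P=np.vstack([pts(n,*pics[n]).reshape(-1,3) for n in pics])
    for k,B in Bs.items():
        B,x=fit(B,P);print(k,np.round(B,4),np.degrees(B[2]).round(1),x)
        for n,H in label(B,{n:pics[n][0] for n in pics}).items(): print("  ",n,[(h[0],float(h[2])) for h in H if h[2]>.03],H[0][0],H[-1][0])
E
python3 - <<'E'
from h import *
s=readout.read_state();print(s["position"],s["tcp_rot"].round(3))
print("B", rel([.4455,-.1297,.0205]))
look({"A":(.600,-.206,-.1836)})
E
```

```text
[ 0.44787347 -0.1314741   0.18165387] [[ 0.992  0.124  0.002]
 [ 0.124 -0.992 -0.001]
 [ 0.002  0.002 -1.   ]]
B [-0.01  -0.009  0.645]
A [ 0.6    -0.2059 -0.1833] -10.5 [-0.0582  0.058 ]
   top [(-35, 0.36), (-25, 0.89), (-15, 0.9), (-5, 0.81), (5, 0.83), (15, 0.78), (25, 0.84), (35, 0.68), (45, 0.36)] -75 95
   scene [(-35, 1.0), (-25, 0.82), (-15, 0.86), (-5, 0.84), (5, 0.91), (15, 0.86), (25, 0.88), (35, 0.88), (45, 0.36)] -35 115
```

Call:
send_rows([
  [-0.01,-0.005,0.15,0,0,0],
  [-0.01,-0.005,0.3,0,0,0],
  [-0.01,-0.005,0.45,0,0,0],
  [-0.01,-0.005,0.55,0,0,0],
  [-0.01,-0.005,0.62,0,0,0],
  [-0.01,-0.005,0.64,0,0,0],
  [-0.01,-0.005,0.64,0,0,0],
])

```text
time_s: 20.45
position: [0.4434, -0.1294, 0.0207]
tcp_rot: [[0.992, 0.124, -0.001], [0.124, -0.992, 0.001], [-0.001, -0.001, -1.0]]
force: [-0.4, 0.7, -0.4]
opening: 1.002
grasp_force: 0.0
```

Call:
send_rows([
  [0,0,0,0,0,0],
  [0,0,0,0,0,0],
  [0,0,0,0,0,0],
  [0,0,0,0,0,0],
  [0,0,0,0,0,0],
  [0,0,0,0,0,0],
], grip=0.6)

```text
time_s: 21.05
position: [0.4431, -0.1292, 0.0218]
tcp_rot: [[0.992, 0.124, 0.0], [0.124, -0.992, -0.0], [0.0, 0.0, -1.0]]
force: [-1.3, 0.4, -0.7]
opening: 0.622
grasp_force: 0.0
```

Call:
send_rows([
  [0,-0.01,0,0,0,0],
  [0,-0.022,0,0,0,0],
  [0,-0.034,0,0,0,0],
  [0,-0.046,0,0,0,0],
  [0,-0.058,0,0,0,0],
  [0,-0.07,0,0,0,0],
  [0,-0.082,0,0,0,0],
  [0,-0.094,0,0,0,0],
  [0,-0.106,0,0,0,0],
  [0,-0.118,0,0,0,0],
  [0,-0.13,0,0,0,0],
  [0,-0.142,0,0,0,0],
])

```text
time_s: 22.25
position: [0.4386, -0.0937, 0.0216]
tcp_rot: [[0.992, 0.124, -0.0], [0.124, -0.992, 0.0], [-0.0, -0.0, -1.0]]
force: [-0.1, -0.1, 0.4]
opening: 0.604
grasp_force: 0.1
```

Call:
send_rows([
  [0,-0.012,0,0,0,0],
  [0,-0.024,0,0,0,0],
  [0,-0.036,0,0,0,0],
  [0,-0.042,0,0,0,0],
  [0,-0.044,0,0,0,0],
  [0,-0.044,0,0,0,0],
  [0,-0.044,-0.1,0,0,0],
  [0,-0.044,-0.3,0,0,0],
  [0,-0.044,-0.5,0,0,0],
  [0,-0.044,-0.64,0,0,0],
  [0,-0.044,-0.64,0,0,0],
])

```text
time_s: 23.35
position: [0.4404, -0.0844, 0.186]
tcp_rot: [[0.992, 0.124, 0.01], [0.124, -0.992, -0.005], [0.01, 0.006, -1.0]]
force: [-0.1, -0.2, 0.3]
opening: 0.601
grasp_force: 0.0
```

```bash
python3 - <<'E'
from h import *
s=readout.read_state();print(s["position"],s["tcp_rot"].round(3))
look({"C":(.4713,-.3373,.1434),"A":(.600,-.206,-.1836),"B":(.456,-.088,.1237)})
E
```

```text
[ 0.44039246 -0.08444693  0.18603848] [[ 0.992  0.124  0.01 ]
 [ 0.124 -0.992 -0.005]
 [ 0.01   0.006 -1.   ]]
C [ 0.4713 -0.3371  0.1585] 9.1 [-0.0615  0.0576]
   top [(-45, 0.44), (-35, 0.86), (-25, 0.88), (-15, 0.87), (-5, 0.86), (5, 0.86), (15, 0.81), (25, 0.89), (35, 0.69)] -65 95
   scene [(-45, 1.0), (-35, 0.83), (-25, 0.9), (-15, 0.83), (-5, 0.79), (5, 0.88), (15, 0.82), (25, 0.89), (35, 0.67)] -45 105
A [ 0.6    -0.2062 -0.1965] -11.3 [-0.0614  0.0577]
   top [(-35, 0.33), (-25, 0.89), (-15, 0.93), (-5, 0.85), (5, 0.91), (15, 0.91), (25, 0.85), (35, 0.89), (45, 0.44)] -75 85
   scene [(-35, 0.8), (-25, 0.9), (-15, 0.88), (-5, 0.82), (5, 0.9), (15, 0.88), (25, 0.88), (35, 0.92), (45, 0.35)] -35 115
B [ 0.4555 -0.0831  0.1123] 6.4 [-0.0644  0.0559]
   top [] -75 85
   scene [(-35, 0.11), (-25, 0.69), (-15, 0.75), (-5, 0.83), (5, 0.89), (15, 0.79), (25, 0.82), (35, 0.84), (45, 0.83), (55, 0.83), (65, 0.06)] -45 105
```

Call:
send_rows([
  [-0.046,0.98,0,0,0,-0.017],
  [-0.046,0.98,0,0,0,-0.017],
  [-0.046,0.98,0,0,0,-0.017],
  [-0.046,0.98,0,0,0,-0.017],
  [-0.046,0.98,0,0,0,-0.017],
  [-0.046,0.98,0,0,0,-0.017],
  [-0.046,0.98,0,0,0,-0.017],
  [-0.046,0.98,0,0,0,-0.017],
], grip=1)

```text
time_s: 24.25
position: [0.455, -0.3256, 0.1797]
tcp_rot: [[0.989, 0.151, -0.003], [0.151, -0.989, 0.004], [-0.003, -0.004, -1.0]]
force: [0.3, -0.6, -0.3]
opening: 1.0
grasp_force: 0.0
```

```bash
python3 - <<'E'
from h import *
s=readout.read_state();print(s["position"],s["tcp_rot"].round(3))
print("C", rel([.458,-.339,.0135]))
look({"A":(.600,-.206,-.1836),"B":(.456,-.086,.1237)})
E
```

```text
[ 0.45502713 -0.32557256  0.17966833] [[ 0.989  0.151 -0.003]
 [ 0.151 -0.989  0.004]
 [-0.003 -0.004 -1.   ]]
C [0.005 0.058 0.664]
A [ 0.6   -0.206 -0.188] -10.8 [-0.0614  0.0571]
   top [(-35, 0.35), (-25, 0.9), (-15, 0.92), (-5, 0.84), (5, 0.9), (15, 0.89), (25, 0.88), (35, 0.9), (45, 0.44)] -75 85
   scene [(-35, 1.0), (-25, 0.82), (-15, 0.87), (-5, 0.83), (5, 0.9), (15, 0.88), (25, 0.88), (35, 0.88), (45, 0.35)] -35 115
B [ 0.4556 -0.0825  0.1248] 7.2 [-0.0639  0.0554]
   top [(-15, 0.88), (-5, 0.81), (5, 0.83), (15, 0.82), (25, 0.79), (35, 0.86), (45, 0.84), (55, 0.57)] -75 75
   scene [(-35, 0.11), (-25, 0.77), (-15, 0.75), (-5, 0.89), (5, 0.83), (15, 0.8), (25, 0.81), (35, 0.89), (45, 0.83), (55, 0.82)] -45 105
```

Call:
send_rows([
  [0.005,0.058,0.1,0,0,0],
  [0.005,0.058,0.25,0,0,0],
  [0.005,0.058,0.4,0,0,0],
  [0.005,0.058,0.53,0,0,0],
  [0.005,0.058,0.62,0,0,0],
  [0.005,0.058,0.66,0,0,0],
  [0.005,0.058,0.66,0,0,0],
])

```text
time_s: 25.05
position: [0.4592, -0.3401, 0.0155]
tcp_rot: [[0.988, 0.152, -0.002], [0.152, -0.988, 0.002], [-0.002, -0.003, -1.0]]
force: [0.1, -0.0, -0.2]
opening: 0.999
grasp_force: 0.0
```

Call:
send_rows([
  [0,0,0,0,0,0],
  [0,0,0,0,0,0],
  [0,0,0,0,0,0],
  [0,0,0,0,0,0],
  [0,0,0,0,0,0],
  [0,0,0,0,0,0],
  [0,0,0,0,0,0],
  [0,0,0,0,0,0],
  [0,0,0,0,0,0],
  [0,0,0,0,0,0],
], grip=0)

```text
time_s: 26.05
position: [0.4596, -0.3416, 0.0167]
tcp_rot: [[0.989, 0.151, -0.0], [0.151, -0.989, 0.0], [-0.0, -0.0, -1.0]]
force: [-0.6, 0.1, 3.9]
opening: 0.51
grasp_force: 30.0
```

Call:
send_rows([
  [0,0,-0.1,0,0,0],
  [0,0,-0.3,0,0,0],
  [0,0,-0.5,0,0,0],
  [0,0,-0.7,0,0,0],
  [0,0,-0.85,0,0,0],
  [0,0,-0.85,0,0,0],
])

```text
time_s: 26.65
position: [0.4624, -0.3446, 0.2347]
tcp_rot: [[0.989, 0.151, 0.009], [0.151, -0.989, -0.01], [0.007, 0.011, -1.0]]
force: [0.7, -0.9, -2.1]
opening: 0.51
grasp_force: 30.0
```

```bash
python3 - <<'E'
from h import *
s=readout.read_state();print(s["position"],s["tcp_rot"].round(3),s["opening"]*87,s["grasp_force"])
E
```

```text
[ 0.46243259 -0.3445627   0.2347408 ] [[ 0.989  0.151  0.009]
 [ 0.151 -0.989 -0.01 ]
 [ 0.007  0.011 -1.   ]] 44.35066394335831 29.997598528862
```

Call:
send_rows([
  [0.13,-0.25,0,0,0,-0.1],
  [0.26,-0.49,0,0,0,-0.19],
  [0.39,-0.73,0,0,0,-0.28],
  [0.513,-0.974,0,0,0,-0.37],
  [0.513,-0.974,0,0,0,-0.46],
  [0.513,-0.974,0,0,0,-0.5],
  [0.513,-0.974,0,0,0,-0.5],
  [0.513,-0.974,0,0,0,-0.5],
])

```text
time_s: 27.45
position: [0.5489, -0.081, 0.2272]
tcp_rot: [[0.592, 0.806, -0.003], [0.806, -0.592, 0.0], [-0.002, -0.003, -1.0]]
force: [-0.8, -0.0, -1.9]
opening: 0.513
grasp_force: 30.0
```

Call:
send_rows([
  [0.19,-0.04,0,0,0,-0.09],
  [0.38,-0.08,0,0,0,-0.18],
  [0.57,-0.12,0,0,0,-0.27],
  [0.76,-0.16,0,0,0,-0.36],
  [0.951,-0.203,0,0,0,-0.408],
  [0.951,-0.203,0,0,0,-0.408],
  [0.951,-0.203,0,0,0,-0.408],
  [0.951,-0.203,0,0,0,-0.408],
  [0.951,-0.203,0,0,0,-0.408],
])

```text
time_s: 28.35
position: [0.6494, 0.1376, 0.2286]
tcp_rot: [[-0.004, 1.0, -0.001], [1.0, 0.004, -0.001], [-0.001, -0.001, -1.0]]
force: [0.5, 0.3, -1.9]
opening: 0.511
grasp_force: 30.0
```

```bash
python3 - <<'E'
from h import *
s=readout.read_state();print(s["position"],s["tcp_rot"].round(4))
print(rel([.6495,.14,.101]), rel([.6495,.14,.2]))
p,d=viewer.capture("scene")
cv2.imwrite("pics/h1.png",cv2.resize(p[100:320,220:440,::-1],None,fx=2.7,fy=2.7,interpolation=cv2.INTER_CUBIC))
E
```

```text
[0.64937877 0.13763395 0.22863148] [[-3.5e-03  1.0e+00 -1.3e-03]
 [ 1.0e+00  3.5e-03 -5.0e-04]
 [-5.0e-04 -1.3e-03 -1.0e+00]]
[0.01  0.001 0.511] [0.01  0.001 0.115]
```

View pics/h1.png

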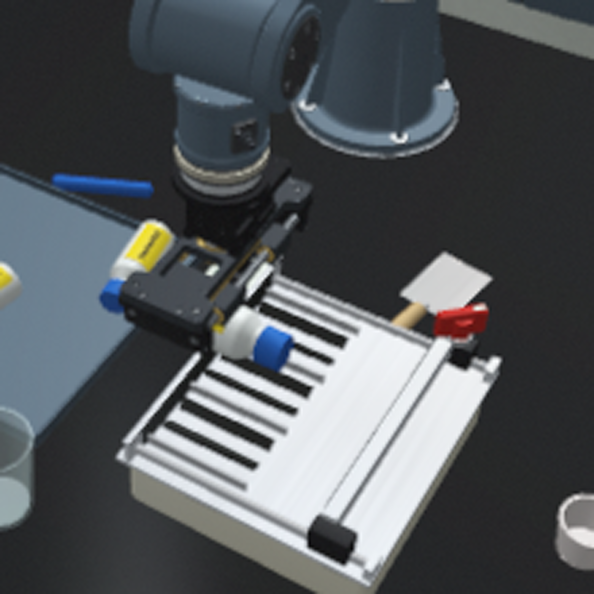

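The bottle is held over cradle 3 with its cap (at 272,345) towards the bar. Lowering it.

Call:
send_rows([
  [0.01,0,0.1,0,0,0],
  [0.01,0,0.22,0,0,0],
  [0.01,0,0.34,0,0,0],
  [0.01,0,0.43,0,0,0],
  [0.01,0,0.48,0,0,0],
  [0.01,0,0.5,0,0,0],
  [0.01,0,0.508,0,0,0],
  [0.01,0,0.511,0,0,0],
  [0.01,0,0.511,0,0,0],
])

```text
time_s: 29.3
position: [0.6507, 0.1424, 0.1026]
tcp_rot: [[-0.007, 1.0, 0.002], [1.0, 0.007, 0.0], [0.0, 0.002, -1.0]]
force: [-0.9, -0.8, -1.8]
opening: 0.506
grasp_force: 30.0
```

```bash
python3 - <<'E'
from h import *
s=readout.read_state();print(s["position"],s["force"],s["moment"])
E
```

```text
[0.65071571 0.14242936 0.10257392] [-0.88134202 -0.81328688 -1.81447148] [-0.04816818 -0.09773086 -0.00550276]
```

Call:
send_rows([
  [0,0,0.004,0,0,0],
  [0,0,0.008,0,0,0],
  [0,0,0.008,0,0,0],
])

```text
time_s: 29.6
position: [0.6506, 0.1426, 0.1014]
tcp_rot: [[-0.007, 1.0, 0.002], [1.0, 0.007, 0.0], [-0.0, 0.002, -1.0]]
force: [-2.1, -0.2, 4.4]
opening: 0.513
grasp_force: 30.0
```

Call:
send_rows([
  [0,0,0.004,0,0,0],
  [0,0,0.006,0,0,0],
  [0,0,0.006,0,0,0],
])

```text
time_s: 29.9
position: [0.6506, 0.1426, 0.1014]
tcp_rot: [[-0.007, 1.0, 0.003], [1.0, 0.007, -0.0], [-0.0, 0.003, -1.0]]
force: [-4.2, -0.4, 12.1]
opening: 0.509
grasp_force: 30.0
```

Call:
send_rows([
  [-0.0,-0.004,0,0,0,0],
  [0,-0.006,0,0,0,0],
  [0,-0.006,0,0,0,0],
  [0,-0.006,0,0,0,0],
  [0,-0.006,0,0,0,0],
], grip=0.62)

```text
time_s: 30.4
position: [0.6483, 0.1424, 0.0975]
tcp_rot: [[-0.007, 1.0, -0.0], [1.0, 0.007, 0.0], [0.0, -0.0, -1.0]]
force: [-0.9, -0.4, 1.0]
opening: 0.624
grasp_force: 0.0
```

Call:
send_rows([
  [0,0,-0.08,0,0,0],
  [0,0,-0.2,0,0,0],
  [0,0,-0.4,0,0,0],
  [0,0,-0.5,0,0,0],
  [0,0,-0.5,0,0,0],
])

```text
time_s: 30.9
position: [0.6515, 0.1426, 0.228]
tcp_rot: [[-0.007, 1.0, 0.011], [1.0, 0.007, 0.001], [0.001, 0.011, -1.0]]
force: [-0.0, -0.5, -0.2]
opening: 0.623
grasp_force: 0.0
```

Call:
send_rows([
  [-0.2,-0.03,0,0,0,0.095],
  [-0.4,-0.06,0,0,0,0.19],
  [-0.6,-0.1,0,0,0,0.285],
  [-0.8,-0.126,0,0,0,0.38],
  [-0.8,-0.126,0,0,0,0.475],
  [-0.8,-0.126,0,0,0,0.57],
  [-0.8,-0.126,0,0,0,0.6],
], grip=1)

```text
time_s: 31.6
position: [0.6171, -0.0586, 0.221]
tcp_rot: [[0.808, 0.589, -0.003], [0.589, -0.808, 0.001], [-0.002, -0.003, -1.0]]
force: [-0.3, -0.9, 0.4]
opening: 0.996
grasp_force: 0.0
```

Call:
send_rows([
  [-0.1,0.09,0,0,0,0.095],
  [-0.21,0.18,0,0,0,0.19],
  [-0.31,0.28,0,0,0,0.285],
  [-0.449,0.394,0,0,0,0.38],
  [-0.449,0.394,0,0,0,0.475],
  [-0.449,0.394,0,0,0,0.523],
  [-0.449,0.394,0,0,0,0.523],
  [-0.449,0.394,0,0,0,0.523],
])

```text
time_s: 32.4
position: [0.5856, -0.2034, 0.2216]
tcp_rot: [[0.983, -0.184, -0.002], [-0.184, -0.983, 0.001], [-0.002, -0.001, -1.0]]
force: [0.5, 0.4, 0.5]
opening: 0.999
grasp_force: 0.0
```

```bash
python3 - <<'E'
from h import *
s=readout.read_state();print(s["position"],s["tcp_rot"].round(3))
print("A", rel([.5872,-.2036,.0145]))
pics={n:viewer.capture(n) for n in("top","scene")}
P=np.vstack([pts(n,*pics[n]).reshape(-1,3) for n in pics])-[0,0,.0835]
B,x=fit((.649,.151,np.radians(90.4)),P);print(B,x)
for n,H in label(B,{n:pics[n][0] for n in pics},za=.109).items(): print("  ",n,[(h[0],float(h[2])) for h in H if h[2]>.03],H[0][0],H[-1][0])
look({"B":(.4556,-.0825,.125)})
E
```

```text
[ 0.58563397 -0.20335705  0.22160568] [[ 0.983 -0.184 -0.002]
 [-0.184 -0.983  0.001]
 [-0.002 -0.001 -1.   ]]
A [0.008 0.    0.828]
(np.float64(0.6501502679294976), np.float64(0.1510012082376687), np.float64(1.5718467231359041)) [-0.068   0.0577]
   top [(-45, 0.53), (-35, 0.88), (-25, 0.8), (-15, 0.91), (-5, 0.88), (5, 0.89), (15, 0.85), (25, 0.92), (35, 0.22)] -65 95
   scene [(-45, 0.57), (-35, 0.92), (-25, 0.87), (-15, 0.89), (-5, 0.9), (5, 0.82), (15, 0.87), (25, 0.83), (35, 0.91), (45, 0.2)] -115 45
B [ 0.4556 -0.0825  0.1275] 7.3 [-0.0615  0.0556]
   top [(-25, 0.19), (-15, 0.59), (-5, 0.56), (5, 0.66), (15, 0.74), (25, 0.76), (35, 0.85), (45, 0.84), (55, 0.71)] -75 85
   scene [(-35, 0.11), (-25, 0.77), (-15, 0.75), (-5, 0.88), (5, 0.83), (15, 0.8), (25, 0.82), (35, 0.89), (45, 0.84), (55, 0.82)] -55 105
```

Call:
send_rows([
  [0.008,0,0.15,0,0,0],
  [0.008,0,0.3,0,0,0],
  [0.008,0,0.45,0,0,0],
  [0.008,0,0.6,0,0,0],
  [0.008,0,0.73,0,0,0],
  [0.008,0,0.8,0,0,0],
  [0.008,0,0.828,0,0,0],
  [0.008,0,0.828,0,0,0],
])

```text
time_s: 33.4
position: [0.5879, -0.2037, 0.015]
tcp_rot: [[0.983, -0.185, -0.001], [-0.185, -0.983, 0.001], [-0.001, -0.0, -1.0]]
force: [0.2, 0.2, 0.3]
opening: 0.999
grasp_force: 0.0
```

Call:
send_rows([
  [0,0,0,0,0,0],
  [0,0,0,0,0,0],
  [0,0,0,0,0,0],
  [0,0,0,0,0,0],
  [0,0,0,0,0,0],
  [0,0,0,0,0,0],
  [0,0,0,0,0,0],
  [0,0,0,0,0,0],
  [0,0,0,0,0,0],
  [0,0,0,0,0,0],
], grip=0)

```text
time_s: 34.4
position: [0.5882, -0.2041, 0.016]
tcp_rot: [[0.983, -0.186, 0.0], [-0.186, -0.983, -0.0], [0.0, 0.0, -1.0]]
force: [-0.9, 0.1, 3.3]
opening: 0.506
grasp_force: 30.0
```

Call:
send_rows([
  [0,0,-0.1,0,0,0],
  [0,0,-0.3,0,0,0],
  [0,0,-0.5,0,0,0],
  [0,0,-0.7,0,0,0],
  [0,0,-0.85,0,0,0],
  [0,0,-0.85,0,0,0],
  [0,0,-0.85,0,0,0],
])

```text
time_s: 35.1
position: [0.5879, -0.2039, 0.2285]
tcp_rot: [[0.983, -0.185, 0.0], [-0.185, -0.983, -0.0], [0.0, 0.0, -1.0]]
force: [0.8, -0.1, -2.5]
opening: 0.509
grasp_force: 30.0
```

```bash
python3 - <<'E'
from h import *
s=readout.read_state();print(s["position"],s["tcp_rot"].round(3),s["opening"]*87,s["grasp_force"])
E
```

```text
[ 0.58787885 -0.20387845  0.22847181] [[ 0.983 -0.185  0.   ]
 [-0.185 -0.983 -0.   ]
 [ 0.     0.    -1.   ]] 44.32579076465669 29.9972265958786
```

Call:
send_rows([
  [-0.04,-0.2,0,0,0,-0.09],
  [-0.08,-0.4,0,0,0,-0.18],
  [-0.12,-0.6,0,0,0,-0.27],
  [-0.148,-0.786,0,0,0,-0.36],
  [-0.148,-0.786,0,0,0,-0.45],
  [-0.148,-0.786,0,0,0,-0.54],
  [-0.148,-0.786,0,0,0,-0.6],
  [-0.148,-0.786,0,0,0,-0.6],
])

```text
time_s: 35.9
position: [0.5863, -0.0035, 0.2252]
tcp_rot: [[0.727, 0.686, -0.006], [0.686, -0.727, 0.001], [-0.004, -0.005, -1.0]]
force: [-0.4, 0.1, -2.5]
opening: 0.506
grasp_force: 30.0
```

Call:
send_rows([
  [0.06,-0.08,0,0,0,-0.09],
  [0.12,-0.16,0,0,0,-0.18],
  [0.19,-0.25,0,0,0,-0.27],
  [0.25,-0.33,0,0,0,-0.36],
  [0.31,-0.4,0,0,0,-0.45],
  [0.357,-0.461,0,0,0,-0.523],
  [0.357,-0.461,0,0,0,-0.523],
  [0.357,-0.461,0,0,0,-0.523],
  [0.357,-0.461,0,0,0,-0.523],
])

```text
time_s: 36.8
position: [0.5738, 0.14, 0.2274]
tcp_rot: [[-0.004, 1.0, -0.002], [1.0, 0.004, -0.001], [-0.001, -0.002, -1.0]]
force: [0.3, 0.3, -2.9]
opening: 0.513
grasp_force: 30.0
```

```bash
python3 - <<'E'
from h import *
s=readout.read_state();print(s["position"],s["tcp_rot"].round(4))
print(rel([.574,.141,.1015]))
E
```

```text
[0.57383498 0.14004183 0.22737996] [[-3.9e-03  1.0e+00 -1.7e-03]
 [ 1.0e+00  3.9e-03 -6.0e-04]
 [-5.0e-04 -1.7e-03 -1.0e+00]]
[0.004 0.002 0.504]
```

Call:
send_rows([
  [0.004,0,0.1,0,0,0],
  [0.004,0,0.22,0,0,0],
  [0.004,0,0.34,0,0,0],
  [0.004,0,0.43,0,0,0],
  [0.004,0,0.475,0,0,0],
  [0.004,0,0.492,0,0,0],
  [0.004,0,0.5,0,0,0],
  [0.004,0,0.505,0,0,0],
  [0.004,0,0.508,0,0,0],
  [0.004,0,0.508,0,0,0],
])

```text
time_s: 37.8
position: [0.5746, 0.142, 0.1021]
tcp_rot: [[-0.007, 1.0, 0.002], [1.0, 0.007, 0.0], [0.0, 0.002, -1.0]]
force: [-0.2, -0.3, -1.5]
opening: 0.509
grasp_force: 30.0
```

Call:
send_rows([
  [0,0,0.003,0,0,0],
  [0,0,0.006,0,0,0],
  [0,0,0.006,0,0,0],
])

```text
time_s: 38.1
position: [0.5744, 0.1421, 0.1005]
tcp_rot: [[-0.007, 1.0, 0.001], [1.0, 0.007, 0.0], [0.0, 0.001, -1.0]]
force: [-1.1, 0.5, 3.4]
opening: 0.509
grasp_force: 30.0
```

Call:
send_rows([
  [0,0,0,0,0,0],
  [0,0,0,0,0,0],
  [0,0,0,0,0,0],
  [0,0,0,0,0,0],
  [0,0,0,0,0,0],
], grip=0.62)

```text
time_s: 38.6
position: [0.5742, 0.142, 0.0997]
tcp_rot: [[-0.007, 1.0, 0.0], [1.0, 0.007, 0.0], [0.0, 0.0, -1.0]]
force: [0.4, 0.7, -0.2]
opening: 0.617
grasp_force: 0.0
```

Call:
send_rows([
  [0,0,-0.08,0,0,0],
  [0,0,-0.2,0,0,0],
  [0,0,-0.4,0,0,0],
  [0,0,-0.5,0,0,0],
  [0,0,-0.5,0,0,0],
])

```text
time_s: 39.1
position: [0.5772, 0.1422, 0.2295]
tcp_rot: [[-0.007, 1.0, 0.01], [1.0, 0.007, 0.001], [0.001, 0.01, -1.0]]
force: [-0.2, 0.1, 0.1]
opening: 0.624
grasp_force: 0.0
```

```bash
python3 - <<'E'
from h import *
s=readout.read_state();print(s["position"],s["tcp_rot"].round(3))
look({"B":(.4556,-.0825,.125)})
E
```

```text
[0.57718518 0.14223999 0.22951926] [[-0.007  1.     0.01 ]
 [ 1.     0.007  0.001]
 [ 0.001  0.01  -1.   ]]
B [ 0.4556 -0.0825  0.1272] 7.3 [-0.0639  0.0549]
   top [(-15, 0.78), (-5, 0.81), (5, 0.8), (15, 0.82), (25, 0.79), (35, 0.85), (45, 0.84), (55, 0.67)] -75 85
   scene [(-25, 0.77), (-15, 0.75), (-5, 0.88), (5, 0.83), (15, 0.8), (25, 0.82), (35, 0.89), (45, 0.84), (55, 0.78)] -45 105
```

Call:
send_rows([
  [-0.15,-0.1,0,0,0,0.095],
  [-0.3,-0.2,0,0,0,0.19],
  [-0.45,-0.3,0,0,0,0.285],
  [-0.6,-0.4,0,0,0,0.38],
  [-0.75,-0.5,0,0,0,0.475],
  [-0.903,-0.546,0,0,0,0.57],
  [-0.903,-0.546,0,0,0,0.665],
  [-0.903,-0.546,0,0,0,0.76],
  [-0.903,-0.546,0,0,0,0.855],
  [-0.903,-0.546,0,0,0,0.924],
  [-0.903,-0.546,0,0,0,0.924],
], grip=1)

```text
time_s: 40.3
position: [0.4378, -0.0842, 0.2231]
tcp_rot: [[0.992, 0.126, -0.004], [0.126, -0.992, 0.002], [-0.004, -0.002, -1.0]]
force: [-0.5, -0.9, -0.3]
opening: 1.002
grasp_force: 0.0
```

```bash
python3 - <<'E'
from h import *
s=readout.read_state();print(s["position"],s["tcp_rot"].round(3))
print("B", rel([.4396,-.0843,.0195]))
E
```

```text
[ 0.43781795 -0.08422124  0.22310133] [[ 0.992  0.126 -0.004]
 [ 0.126 -0.992  0.002]
 [-0.004 -0.002 -1.   ]]
B [0.01  0.003 0.814]
```

Call:
send_rows([
  [0.008,0.002,0.15,0,0,0],
  [0.008,0.002,0.3,0,0,0],
  [0.008,0.002,0.45,0,0,0],
  [0.008,0.002,0.6,0,0,0],
  [0.008,0.002,0.72,0,0,0],
  [0.008,0.002,0.79,0,0,0],
  [0.008,0.002,0.812,0,0,0],
  [0.008,0.002,0.812,0,0,0],
])

```text
time_s: 41.1
position: [0.4402, -0.0844, 0.0207]
tcp_rot: [[0.992, 0.127, -0.003], [0.127, -0.992, 0.001], [-0.003, -0.002, -1.0]]
force: [0.4, -0.6, -0.1]
opening: 0.999
grasp_force: 0.0
```

Call:
send_rows([
  [0,0,0,0,0,0],
  [0,0,0,0,0,0],
  [0,0,0,0,0,0],
  [0,0,0,0,0,0],
  [0,0,0,0,0,0],
  [0,0,0,0,0,0],
], grip=0.6)

```text
time_s: 41.7
position: [0.4413, -0.085, 0.0221]
tcp_rot: [[0.992, 0.126, 0.0], [0.126, -0.992, -0.0], [0.0, 0.0, -1.0]]
force: [-0.8, 0.5, -0.5]
opening: 0.618
grasp_force: 0.0
```

Call:
send_rows([
  [0,0.008,0,0,0,0],
  [0,0.017,0,0,0,0],
  [0,0.026,0,0,0,0],
  [0,0.034,0,0,0,0],
  [0,0.039,0,0,0,0],
  [0,0.041,0,0,0,0],
  [0,0.041,0,0,0,0],
  [0,0.041,0,0,0,0],
])

```text
time_s: 42.5
position: [0.4424, -0.095, 0.0218]
tcp_rot: [[0.992, 0.126, -0.0], [0.126, -0.992, 0.0], [-0.0, -0.0, -1.0]]
force: [0.4, 0.0, 0.1]
opening: 0.601
grasp_force: 0.0
```

```bash
python3 - <<'E'
from h import *
s=readout.read_state();print(s["position"])
look({"B":(.4515,-.09,.125)})
E
```

```text
[ 0.44241381 -0.09504699  0.02177985]
B [ 0.4516 -0.0906  0.1606] 9.2 [-0.0504  0.0609]
   top [] -75 85
   scene [(-45, 0.67), (-35, 0.62), (-25, 0.77), (-15, 0.67), (-5, 0.59), (5, 0.47), (15, 0.47), (25, 0.5), (35, 0.4), (45, 0.06)] -45 95
```

Call:
send_rows([
  [0,-0.008,0.005,0,0,0],
  [0,-0.015,0.01,0,0,0],
  [0,-0.015,0.01,0,0,0],
])

```text
time_s: 42.9
position: [0.4417, -0.091, 0.0191]
tcp_rot: [[0.992, 0.126, -0.001], [0.126, -0.992, 0.0], [-0.001, -0.0, -1.0]]
force: [0.1, -0.6, 0.9]
opening: 0.597
grasp_force: 0.0
```

Call:
send_rows([
  [0,0,0,0,0,0],
  [0,0,0,0,0,0],
  [0,0,0,0,0,0],
  [0,0,0,0,0,0],
  [0,0,0,0,0,0],
], grip=0)

```text
time_s: 43.4
position: [0.4421, -0.0914, 0.0193]
tcp_rot: [[0.992, 0.126, 0.0], [0.126, -0.992, -0.0], [0.0, 0.0, -1.0]]
force: [0.3, 0.4, -1.4]
opening: 0.509
grasp_force: 30.0
```

Call:
send_rows([
  [0,0,-0.1,0,0,0],
  [0,0,-0.3,0,0,0],
  [0,0,-0.5,0,0,0],
  [0,0,-0.7,0,0,0],
  [0,0,-0.82,0,0,0],
  [0,0,-0.82,0,0,0],
  [0,0,-0.82,0,0,0],
])

```text
time_s: 44.1
position: [0.4413, -0.091, 0.2241]
tcp_rot: [[0.992, 0.126, -0.0], [0.126, -0.992, 0.0], [-0.0, -0.0, -1.0]]
force: [0.3, 0.6, -3.1]
opening: 0.506
grasp_force: 30.0
```

```bash
python3 - <<'E'
from h import *
s=readout.read_state();z=s["position"][2];print(s["position"],s["opening"]*87,s["grasp_force"])
p,d=viewer.capture("scene");e=s["tcp_rot"][:,0]
B=(s["position"][0]+.012*e[0],s["position"][1]+.012*e[1],np.arctan2(e[1],e[0]))
print([(h[0],float(h[2])) for h in label(B,{"scene":p},za=z+.007)["scene"]])
E
```

```text
[ 0.44127064 -0.09103153  0.22408081] 44.033064650669786 29.9916610121727
[(-45, 0.8), (-35, 0.8), (-25, 0.75), (-15, 0.62), (-5, 0.56), (5, 0.67), (15, 0.57), (25, 0.5), (35, 0.43), (45, 0.09), (55, 0.0), (65, 0.0), (75, 0.0), (85, 0.0), (95, 0.0), (105, 0.0)]
```

Call:
send_rows([
  [0.06,-0.15,0,0,0,-0.09],
  [0.12,-0.3,0,0,0,-0.18],
  [0.18,-0.45,0,0,0,-0.27],
  [0.24,-0.6,0,0,0,-0.36],
  [0.3,-0.75,0,0,0,-0.45],
  [0.344,-0.896,0,0,0,-0.54],
  [0.344,-0.896,0,0,0,-0.63],
  [0.344,-0.896,0,0,0,-0.72],
  [0.344,-0.896,0,0,0,-0.81],
  [0.344,-0.896,0,0,0,-0.9],
  [0.344,-0.896,0,0,0,-0.924],
  [0.344,-0.896,0,0,0,-0.924],
])

```text
time_s: 45.35
position: [0.4973, 0.1415, 0.2214]
tcp_rot: [[-0.006, 1.0, -0.007], [1.0, 0.006, -0.0], [-0.0, -0.007, -1.0]]
force: [-0.1, 0.2, -2.6]
opening: 0.51
grasp_force: 30.0
```

```bash
python3 - <<'E'
from h import *
s=readout.read_state();print(s["position"],s["tcp_rot"].round(4))
print(rel([.498,.142,.104]))
E
```

```text
[0.49731877 0.14152242 0.2213512 ] [[-6.4e-03  1.0e+00 -6.5e-03]
 [ 1.0e+00  6.4e-03 -4.0e-04]
 [-3.0e-04 -6.5e-03 -1.0e+00]]
[0.002 0.006 0.469]
```

Call:
send_rows([
  [0.002,0,0.1,0,0,0],
  [0.002,0,0.22,0,0,0],
  [0.002,0,0.33,0,0,0],
  [0.002,0,0.41,0,0,0],
  [0.002,0,0.45,0,0,0],
  [0.002,0,0.463,0,0,0],
  [0.002,0,0.47,0,0,0],
  [0.002,0,0.474,0,0,0],
  [0.002,0,0.474,0,0,0],
])

```text
time_s: 46.25
position: [0.4998, 0.1422, 0.1065]
tcp_rot: [[-0.006, 1.0, 0.002], [1.0, 0.006, 0.0], [0.0, 0.002, -1.0]]
force: [-0.5, -0.2, -2.4]
opening: 0.508
grasp_force: 30.0
```

Call:
send_rows([
  [0,0,0.003,0,0,0],
  [0,0,0.006,0,0,0],
  [0,0,0.006,0,0,0],
])

```text
time_s: 46.55
position: [0.4994, 0.1422, 0.1048]
tcp_rot: [[-0.007, 1.0, 0.001], [1.0, 0.007, 0.0], [0.0, 0.001, -1.0]]
force: [-0.2, -0.3, -1.4]
opening: 0.509
grasp_force: 30.0
```

Call:
send_rows([
  [0,0,0.003,0,0,0],
  [0,0,0.006,0,0,0],
  [0,0,0.006,0,0,0],
])

```text
time_s: 46.85
position: [0.4994, 0.1423, 0.1046]
tcp_rot: [[-0.007, 1.0, 0.001], [1.0, 0.007, 0.0], [0.0, 0.001, -1.0]]
force: [-2.7, 0.5, 10.4]
opening: 0.51
grasp_force: 30.0
```

Call:
send_rows([
  [0,0,0,0,0,0],
  [0,0,0,0,0,0],
  [0,0,0,0,0,0],
  [0,0,0,0,0,0],
  [0,0,0,0,0,0],
], grip=0.62)

```text
time_s: 47.35
position: [0.4993, 0.1421, 0.1026]
tcp_rot: [[-0.007, 1.0, -0.0], [1.0, 0.007, -0.0], [-0.0, -0.0, -1.0]]
force: [-0.2, 0.9, 0.7]
opening: 0.618
grasp_force: 0.0
```

Call:
send_rows([
  [0,0,-0.08,0,0,0],
  [0,0,-0.2,0,0,0],
  [0,0,-0.4,0,0,0],
  [-0.4,-0.2,-0.5,0,0,0],
  [-0.8,-0.2,-0.5,0,0,0],
  [-0.8,-0.2,-0.5,0,0,0],
  [-0.8,-0.2,-0.5,0,0,0],
])

```text
time_s: 48.05
position: [0.4516, -0.0503, 0.2274]
tcp_rot: [[-0.008, 1.0, 0.001], [1.0, 0.008, -0.0], [-0.0, 0.001, -1.0]]
force: [0.5, -0.2, 0.2]
opening: 0.621
grasp_force: 0.0
```

```bash
python3 - <<'E'
from h import *
s=readout.read_state();print(s["position"],s["tcp_rot"].round(3))
pics={n:viewer.capture(n) for n in("top","scene")}
P=np.vstack([pts(n,*pics[n]).reshape(-1,3) for n in pics])-[0,0,.0835]
for x0 in(.498,.574,.65):
    B,x=fit((x0,.151,np.radians(90.4)),P);print(np.round(B,4),x)
    for n,H in label(B,{n:pics[n][0] for n in pics},za=.109).items(): print("  ",n,[(h[0],float(h[2])) for h in H if h[2]>.03],H[0][0],H[-1][0])
f=lambda p,x,y,w,h,k: cv2.resize(p[y:y+h,x:x+w,::-1],None,fx=k,fy=k,interpolation=cv2.INTER_CUBIC)
cv2.imwrite("pics/p1.png",np.hstack([f(pics["top"][0],120,140,125,130,3.2),f(pics["scene"][0],260,180,125,130,3.2)]))
E
```

```text
[ 0.45158846 -0.05030373  0.22741738] [[-0.008  1.     0.001]
 [ 1.     0.008 -0.   ]
 [-0.     0.001 -1.   ]]
[0.4981 0.151  1.5779] [-0.0684  0.0575]
   top [(-25, 0.92), (-15, 0.83), (-5, 0.93), (5, 0.79), (15, 0.82), (25, 0.88), (35, 0.9), (45, 0.48)] -75 85
   scene [(-35, 0.15), (-25, 0.9), (-15, 0.87), (-5, 0.88), (5, 0.86), (15, 0.85), (25, 0.91), (35, 0.86)] -115 35
[0.5743 0.151  1.5632] [-0.068   0.0585]
   top [(-35, 0.41), (-25, 0.85), (-15, 0.92), (-5, 0.85), (5, 0.92), (15, 0.84), (25, 0.92), (35, 0.82), (45, 0.62)] -65 85
   scene [(-35, 0.25), (-25, 0.89), (-15, 0.9), (-5, 0.87), (5, 0.88), (15, 0.9), (25, 0.87), (35, 0.89)] -115 35
[0.6505 0.151  1.5566] [-0.068   0.0576]
   top [(-45, 0.35), (-35, 0.88), (-25, 0.9), (-15, 0.83), (-5, 0.89), (5, 0.85), (15, 0.9), (25, 0.87), (35, 0.28)] -65 95
   scene [(-45, 0.59), (-35, 0.9), (-25, 0.88), (-15, 0.87), (-5, 0.91), (5, 0.8), (15, 0.88), (25, 0.88), (35, 0.79), (45, 0.43)] -105 45
```

View pics/p1.png

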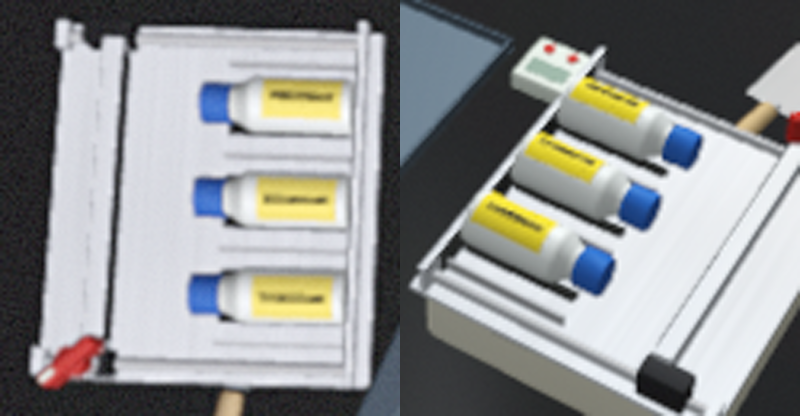

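```bash
python3 - <<'E'
from h import *
p1,d1=viewer.capture("top");p0=cv2.imread("pics/top0.png")[:,:,::-1];d0=np.load("top0.npy")
q,e=viewer.capture("scene");q0=cv2.imread("pics/scene0.png")[:,:,::-1];e0=np.load("scene0.npy")
for nm,n,p,d in(("0","top",p0,d0),("0","scene",q0,e0),("1","top",p1,d1),("1","scene",q,e)):
    p=p.astype(int);W=pts(n,p,d)
    m=(p[:,:,0]>110)&(p[:,:,1]<90)&(p[:,:,2]<90)&(abs(W[:,:,0]-.44)<.06)&(W[:,:,1]>.15)&(W[:,:,1]<.36)
    i=viewer.camera_info(n); v,u=np.nonzero(m)
    X=np.array([ray(n,a,b,.15)[:2] for a,b in zip(u,v)])
    Z=W[m];T=Z[(Z[:,2]>.135)&(Z[:,2]<.16)][:,:2]
    for Y in(X,T):
        c=Y.mean(0);w,V=np.linalg.eigh(np.cov((Y-c).T));a=np.degrees(np.arctan2(V[1,1],V[0,1]))%180
        s=(Y-c)@V[:,1];print(nm,n,len(Y),c.round(4),"heading",a.round(1),"len",np.ptp(s).round(3),"mid",(c+V[:,1]*(s.max()+s.min())/2).round(4),np.sqrt(w).round(4))
E
```

```text
0 top 113 [0.4393 0.2092] heading 58.1 len 0.048 mid [0.4409 0.2118] [0.0049 0.0112]
0 top 104 [0.4398 0.2101] heading 57.7 len 0.044 mid [0.4418 0.2132] [0.0046 0.0107]
0 scene 123 [0.4521 0.2166] heading 40.4 len 0.063 mid [0.4516 0.2161] [0.0067 0.0164]
0 scene 102 [0.4457 0.2142] heading 56.6 len 0.05 mid [0.446  0.2147] [0.0041 0.0136]
1 top 133 [0.442  0.2822] heading 134.7 len 0.053 mid [0.4402 0.284 ] [0.0052 0.0126]
1 top 118 [0.4425 0.2835] heading 137.0 len 0.049 mid [0.4401 0.2857] [0.004  0.0121]
1 scene 97 [0.4512 0.2883] heading 150.7 len 0.06 mid [0.4516 0.2881] [0.0081 0.0136]
1 scene 86 [0.4477 0.288 ] heading 127.1 len 0.045 mid [0.4465 0.2896] [0.0035 0.0118]
```

Call:
send_rows([
  [0.2,0,-0.11,0,0,-0.09],
  [0.4,0,-0.11,0,0,-0.18],
  [0.6,0,-0.11,0,0,-0.27],
  [0.8,-0.02,-0.11,0,0,-0.36],
  [0.96,-0.04,-0.11,0,0,-0.45],
  [0.96,-0.04,-0.11,0,0,-0.54],
  [0.96,-0.04,-0.11,0,0,-0.54],
  [0.96,-0.04,-0.11,0,0,-0.54],
], grip=0.7)

```text
time_s: 49.05
position: [0.4397, 0.1922, 0.2541]
tcp_rot: [[-0.754, 0.657, -0.001], [0.657, 0.754, -0.0], [0.001, -0.001, -1.0]]
force: [-1.0, 0.1, -0.2]
opening: 0.705
grasp_force: 0.0
```

```bash
python3 - <<'E'
from h import *
s=readout.read_state();print(s["position"],s["tcp_rot"].round(4))
print(rel([.4405,.285,.13]))
E
```

```text
[0.43971162 0.19217746 0.25412613] [[-7.541e-01  6.568e-01 -9.000e-04]
 [ 6.568e-01  7.541e-01 -1.000e-04]
 [ 6.000e-04 -7.000e-04 -1.000e+00]]
[0.241 0.282 0.496]
```

Call:
send_rows([
  [0.12,0.14,0,0,0,0],
  [0.241,0.282,0,0,0,0],
  [0.241,0.282,0,0,0,0],
  [0.241,0.282,0.1,0,0,0],
  [0.241,0.282,0.2,0,0,0],
  [0.241,0.282,0.3,0,0,0],
  [0.241,0.282,0.4,0,0,0],
  [0.241,0.282,0.46,0,0,0],
  [0.241,0.282,0.494,0,0,0],
  [0.241,0.282,0.494,0,0,0],
])

```text
time_s: 50.05
position: [0.4409, 0.2826, 0.13]
tcp_rot: [[-0.753, 0.658, -0.003], [0.658, 0.753, -0.001], [0.001, -0.002, -1.0]]
force: [-0.4, 0.0, 0.3]
opening: 0.699
grasp_force: 0.0
```

Call:
send_rows([
  [0,0,0,0,0,0],
  [0,0,0,0,0,0],
  [0,0,0,0,0,0],
  [0,0,0,0,0,0],
  [0,0,0,0,0,0],
  [0,0,0,0,0,0],
  [0,0,0,0,0,0],
  [0,0,0,0,0,0],
  [0,0,0,0,0,0],
  [0,0,0,0,0,0],
  [0,0,0,0,0,0],
  [0,0,0,0,0,0],
], grip=0)

```text
time_s: 51.25
position: [0.4435, 0.2845, 0.1313]
tcp_rot: [[-0.753, 0.658, 0.004], [0.658, 0.753, 0.002], [-0.002, 0.004, -1.0]]
force: [3.9, 1.9, -2.3]
opening: 0.156
grasp_force: 30.2
```

```bash
python3 - <<'E'
from h import *
s=readout.read_state();print(s["position"],s["tcp_rot"].round(4),s["force"],s["moment"],s["opening"],s["grasp_force"])
R=s["tcp_rot"];print("per 10mm -y:",(R.T@[0,-.01,0]/.25).round(4))
E
```

```text
[0.44354295 0.28447148 0.13132466] [[-0.7534  0.6576  0.0043]
 [ 0.6576  0.7534  0.0019]
 [-0.002   0.0042 -1.    ]] [ 3.91685953  1.94366758 -2.34182019] [ 0.26017028 -1.05459557 -0.43918321] 0.155685730099639 30.22200662177056
per 10mm -y: [-0.0263 -0.0301 -0.0001]
```

Call:
send_rows([
  [-0.013,-0.015,0,0,0,0],
  [-0.026,-0.03,0,0,0,0],
  [-0.039,-0.045,0,0,0,0],
  [-0.053,-0.06,0,0,0,0],
  [-0.066,-0.075,0,0,0,0],
  [-0.079,-0.09,0,0,0,0],
  [-0.092,-0.105,0,0,0,0],
  [-0.105,-0.12,0,0,0,0],
  [-0.118,-0.135,0,0,0,0],
  [-0.131,-0.15,0,0,0,0],
  [-0.142,-0.163,0,0,0,0],
  [-0.142,-0.163,0,0,0,0],
])

```text
time_s: 52.45
position: [0.4434, 0.2296, 0.1313]
tcp_rot: [[-0.753, 0.658, 0.004], [0.658, 0.753, 0.001], [-0.002, 0.003, -1.0]]
force: [5.2, -0.3, -2.3]
opening: 0.159
grasp_force: 30.2
```

Call:
send_rows([
  [-0.005,-0.006,0,0,0,0],
  [-0.011,-0.012,0,0,0,0],
  [-0.016,-0.018,0,0,0,0],
  [-0.021,-0.024,0,0,0,0],
  [-0.021,-0.024,0,0,0,0],
])

```text
time_s: 52.95
position: [0.4434, 0.2229, 0.1313]
tcp_rot: [[-0.753, 0.658, 0.004], [0.658, 0.753, 0.003], [-0.001, 0.005, -1.0]]
force: [5.1, 4.0, -3.3]
opening: 0.159
grasp_force: 30.2
```

Call:
send_rows([
  [-0.003,-0.003,0,0,0,0],
  [-0.005,-0.006,0,0,0,0],
  [-0.008,-0.009,0,0,0,0],
  [-0.008,-0.009,0,0,0,0],
])

```text
time_s: 53.35
position: [0.4435, 0.221, 0.1313]
tcp_rot: [[-0.752, 0.659, 0.004], [0.659, 0.752, 0.005], [-0.0, 0.007, -1.0]]
force: [4.4, 7.7, -2.8]
opening: 0.156
grasp_force: 30.1
```

Call:
send_rows([
  [-0.003,-0.003,0,0,0,0],
  [-0.005,-0.006,0,0,0,0],
  [-0.005,-0.006,0,0,0,0],
])

```text
time_s: 53.65
position: [0.4435, 0.2208, 0.1313]
tcp_rot: [[-0.751, 0.66, 0.005], [0.66, 0.751, 0.008], [0.002, 0.009, -1.0]]
force: [4.3, 14.5, -5.7]
opening: 0.161
grasp_force: 30.0
```

Call:
send_rows([
  [-0.003,-0.003,0,0,0,0],
  [-0.005,-0.006,0,0,0,0],
  [-0.005,-0.006,0,0,0,0],
])

```text
time_s: 53.95
position: [0.4435, 0.2206, 0.1314]
tcp_rot: [[-0.75, 0.661, 0.006], [0.661, 0.75, 0.012], [0.003, 0.012, -1.0]]
force: [4.2, 21.0, -5.3]
opening: 0.157
grasp_force: 29.9
```

```bash
python3 - <<'E'
from h import *
s=readout.read_state();print(s["position"],s["force"],s["moment"])
pics={n:viewer.capture(n) for n in("top","scene")}
P=np.vstack([pts(n,*pics[n]).reshape(-1,3) for n in pics])-[0,0,.0835]
for x0 in(.498,.574,.65):
    B,x=fit((x0,.148,np.radians(90.4)),P);print(np.round(B,4),x)
    for n,H in label(B,{n:pics[n][0] for n in pics},za=.109).items(): print("  ",n,[(h[0],float(h[2])) for h in H if h[2]>.03],H[0][0],H[-1][0])
f=lambda p,x,y,w,h,k: cv2.resize(p[y:y+h,x:x+w,::-1],None,fx=k,fy=k,interpolation=cv2.INTER_CUBIC)
cv2.imwrite("pics/p2.png",np.hstack([f(pics["top"][0],120,140,125,130,3.2),f(pics["scene"][0],260,180,125,130,3.2)]))
E
```

```text
[0.44349517 0.22055915 0.1313709 ] [ 4.20960016 20.99216205 -5.26423877] [ 3.5658113  -0.81810522 -0.42912521]
[0.498  0.148  1.5793] [-0.0649  0.0747]
   top [(-25, 0.93), (-15, 0.87), (-5, 0.96), (5, 0.87), (15, 0.91), (25, 0.91), (35, 0.86), (45, 0.48)] -75 85
   scene [(-35, 0.18), (-25, 0.91), (-15, 0.9), (-5, 0.89), (5, 0.87), (15, 0.82), (25, 0.92), (35, 0.78)] -115 35
[0.5741 0.148  1.5688] [-0.0645  0.0744]
   top [(-35, 0.41), (-25, 0.87), (-15, 0.95), (-5, 0.85), (5, 0.93), (15, 0.84), (25, 0.88), (35, 0.81), (45, 0.65)] -75 85
   scene [(-35, 0.24), (-25, 0.91), (-15, 0.91), (-5, 0.9), (5, 0.88), (15, 0.9), (25, 0.93), (35, 0.9)] -115 35
[0.6503 0.148  1.5741] [-0.0646  0.0746]
   top [(-45, 0.39), (-35, 0.92), (-25, 0.81), (-15, 0.9), (-5, 0.93), (5, 0.82), (15, 0.86), (25, 0.92), (35, 0.28)] -65 95
   scene [(-45, 0.53), (-35, 0.92), (-25, 0.89), (-15, 0.91), (-5, 0.88), (5, 0.86), (15, 0.91), (25, 0.83), (35, 0.92)] -115 35
```

View pics/p2.png

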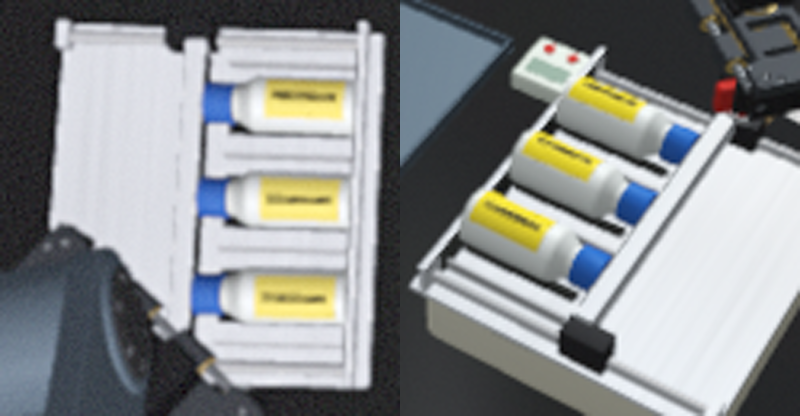

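Call:
send_rows([
  [0.004,0.005,0,0,0,0.09],
  [0.004,0.005,0,0,0,0.18],
  [0.004,0.005,0,0,0,0.27],
  [0.004,0.005,0,0,0,0.36],
  [0.004,0.005,0,0,0,0.45],
  [0.004,0.005,0,0,0,0.54],
  [0.004,0.005,0,0,0,0.63],
  [0.004,0.005,0,0,0,0.72],
  [0.004,0.005,0,0,0,0.8],
  [0.004,0.005,0,0,0,0.86],
  [0.004,0.005,0,0,0,0.9],
  [0.004,0.005,0,0,0,0.9],
])

```text
time_s: 55.25
position: [0.4392, 0.2206, 0.1312]
tcp_rot: [[0.533, 0.846, -0.003], [0.846, -0.533, 0.007], [0.004, -0.007, -1.0]]
force: [-2.7, 16.5, 2.1]
opening: 0.145
grasp_force: 30.0
```

```bash
python3 - <<'E'
from h import *
s=readout.read_state();print(s["position"],s["force"],s["moment"],s["tcp_rot"].round(3),s["opening"])
E
```

```text
[0.43916072 0.2205942  0.13121956] [-2.7394691  16.50611012  2.14201233] [ 2.73533653  0.34251355 -0.09866035] [[ 0.533  0.846 -0.003]
 [ 0.846 -0.533  0.007]
 [ 0.004 -0.007 -1.   ]] 0.1452527810973641
```

Call:
send_rows([
  [0,0,0,0,0,0.04],
  [0,0,0,0,0,0.08],
  [0,0,0,0,0,0.12],
  [0,0,0,0,0,0.12],
])

```text
time_s: 55.65
position: [0.4387, 0.2209, 0.1312]
tcp_rot: [[0.683, 0.731, -0.004], [0.731, -0.683, 0.008], [0.003, -0.009, -1.0]]
force: [-3.3, 17.6, 3.3]
opening: 0.145
grasp_force: 30.0
```

```bash
python3 - <<'E'
from h import *
s=readout.read_state();print(s["position"],s["force"],s["moment"],s["tcp_rot"].round(3),s["opening"])
E
```

```text
[0.43865787 0.22091007 0.13123747] [-3.26476632 17.62526544  3.28472543] [ 3.01036143  0.579585   -0.06168351] [[ 0.683  0.731 -0.004]
 [ 0.731 -0.683  0.008]
 [ 0.003 -0.009 -1.   ]] 0.14495131201042316
```

Call:
send_rows([
  [0,0,0,0,0,0.03],
  [0,0,0,0,0,0.06],
  [0,0,0,0,0,0.08],
  [0,0,0,0,0,0.08],
])

```text
time_s: 56.05
position: [0.4384, 0.2211, 0.1312]
tcp_rot: [[0.767, 0.641, -0.005], [0.641, -0.767, 0.008], [0.001, -0.009, -1.0]]
force: [-4.1, 18.2, 4.2]
opening: 0.146
grasp_force: 30.0
```

```bash
python3 - <<'E'
from h import *
s=readout.read_state();print(s["position"],s["force"],s["moment"],s["tcp_rot"].round(3),s["opening"])
E
```

```text
[0.4383607  0.22108535 0.13124574] [-4.13355943 18.1981851   4.17298643] [3.22064314 0.72913606 0.47570718] [[ 0.767  0.641 -0.005]
 [ 0.641 -0.767  0.008]
 [ 0.001 -0.009 -1.   ]] 0.14594881423605602
```

Call:
send_rows([
  [0.004,-0.005,0,0,0,-0.03],
  [0.008,-0.009,0,0,0,-0.03],
  [0.008,-0.009,0,0,0,-0.03],
])

```text
time_s: 56.35
position: [0.4384, 0.2213, 0.1312]
tcp_rot: [[0.735, 0.678, -0.005], [0.678, -0.735, 0.002], [-0.002, -0.005, -1.0]]
force: [-3.1, 8.0, 5.4]
opening: 0.153
grasp_force: 30.0
```

Call:
send_rows([
  [0,0,0,0,0,0],
  [0,0,0,0,0,0],
  [0,0,0,0,0,0],
  [0,0,0,0,0,0],
  [0,0,0,0,0,0],
  [0,0,0,0,0,0],
  [0,0,0,0,0,0],
], grip=0.6)

```text
time_s: 57.05
position: [0.4415, 0.2194, 0.1309]
tcp_rot: [[0.735, 0.678, -0.0], [0.678, -0.735, -0.0], [-0.0, -0.0, -1.0]]
force: [0.8, 0.6, 0.8]
opening: 0.588
grasp_force: 0.0
```

Call:
send_rows([
  [0,0,-0.1,0,0,0],
  [0,0,-0.3,0,0,0],
  [0,0,-0.5,0,0,0],
  [-0.4,0.3,-0.5,0,0,0],
  [-0.75,0.6,-0.5,0,0,0],
  [-0.75,0.6,-0.5,0,0,0],
  [-0.75,0.6,-0.5,0,0,0],
  [-0.75,0.6,-0.5,0,0,0],
  [-0.75,0.6,-0.5,0,0,0],
  [-0.75,0.6,-0.5,0,0,0],
])

```text
time_s: 58.05
position: [0.4052, -0.0186, 0.256]
tcp_rot: [[0.737, 0.676, -0.0], [0.676, -0.737, 0.001], [0.0, -0.0, -1.0]]
force: [-0.7, 1.2, -0.5]
opening: 0.601
grasp_force: 0.0
```

```bash
python3 - <<'E'
from h import *
s=readout.read_state();print(s["position"],s["time_s"])
pics={n:viewer.capture(n) for n in("top","scene")}
f=lambda p,x,y,w,h,k: cv2.resize(p[y:y+h,x:x+w,::-1],None,fx=k,fy=k,interpolation=cv2.INTER_CUBIC)
cv2.imwrite("pics/p3.png",np.hstack([f(pics["top"][0],120,140,125,130,3.2),f(pics["scene"][0],260,180,125,130,3.2)]))
E
```

```text
[ 0.40517539 -0.01856757  0.25600656] 58.05
```

View pics/p3.png

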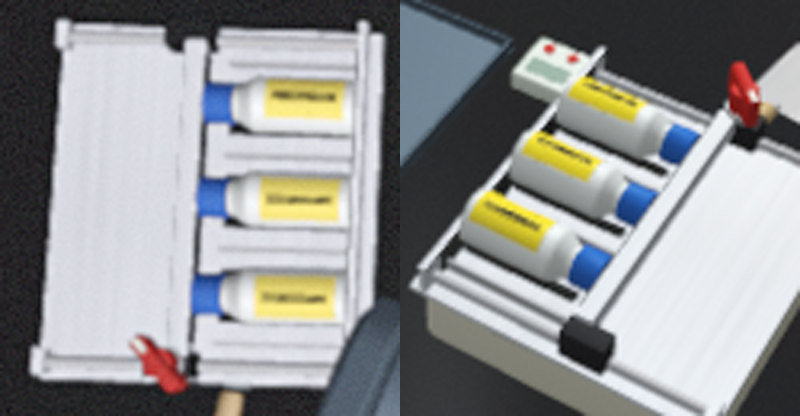

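The three bottles lie label up with their caps against the bar (about 195,200 in the top crop). The knob is turned tight and the gripper is clear.

```bash
python3 -c "
from rig import ticket
print(ticket.hand_in())"
```

```text
the job is handed in; nothing more can be done
None
```

The job is handed in at about 58 s: all three bottles lie in their own cradles, labels up and caps against the clamp bar, with the bar snug and the knob turned tight; the hand-in returned no verdict.

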